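# Close the lacquer jar with its inner disk and screw ring

## Robot

A 7-joint arm with a two-finger parallel gripper is mounted at the origin on the work surface. World frame = base frame: x ahead of the robot, y to its left, z up, the work surface at z = 0. Lengths are in m, angles in rad, forces in N, time in s.
With the tool pointing down it reaches from about 0.4 to 0.85 m from the base axis. Payload 4.5 kg.
Tool frame: the origin (TCP) lies at the very end of the fingers, on their centre line; the grasp point (between the pads) lies 19 mm behind it (r.grip_point_offset is the distance from the TCP to the grasp point, in m); z points along the fingers, y is the line along which they close (so a half turn about z gives the same grasp; the last joint's range is limited). The gripper opens to 88 mm and grips with 3 to 60 N. Pads are 18 mm wide; open, the fingers measure 123 mm over their backs; the gripper's body (75 mm by 187 mm) begins 45 mm behind the grasp point.
Start: joints at [-1.254, 0.689, -0.195, 1.565, 0.157, 0.902, -0.215], TCP at [0.174, 0.6, 0.207] pointing down, gripper open.
Joint ranges: [-3.01, 3.01], [-0.46, 2.08], [-1.47, 1.51], [0.13, 2.56], [-1, 4.14], [0.04, 2.09], [-2.66, 2.66]. Speed limits (rad/s): [2.57, 2.57, 3.14, 3.14, 3.14, 3.14, 3.14].

## Interface

Orientations are given as a unit quaternion [x, y, z, w].
In Python, from plant import r gives the robot as it stands.
- The arm moves only by the tool carry_out, never from a script. Its argument "rows" is a list of rows, each a list of 3 entries, a list of its own where there are three numbers: the shift along the tool's x, y, z in cm, then the turn, a rotation vector about the tool's x, y, z in degrees, then the closure, from 0 (fully open) to 1 (shut). A call has 1 to 12 rows; each row is the pose to reach, as a shift and turn from the pose commanded when the call began, along the tool's axes at that moment; what a row does not reach only later rows make up. A row lasts 1/10 s, in which the tool goes at most 50 mm and 8.59 degrees, less where a joint would pass 70% of its speed; a pose out of reach is approached as far as the arm can. A call with a gripper value outside its range is refused whole. The fingers move at their own pace and stop on an object; "newtons" is the grip in N (left out, the last holds). Time passes only in rows, so rows that repeat a pose let the fingers close. It gives the time, the measured TCP pose, the force, the opening and the grip force at its end, in the units of the state.
- r.get_state(): the state, without advancing time (a new reading comes with each control period).
- r.snapshot(name): name is "scene" or "top" or "wrist"; returns a dict with "image" (400x640x3 uint8, red, green, blue), "fx", "fy", "cx", "cy" (pixels), "pose" (4x4, takes a point from camera to world coordinates). Camera axes: x right, y up, looking along -z (the intrinsics and any distortion apply to the point x, -y, -z); pixel columns grow to the right and rows downward; lengths in m; the calibration is good to about 2 mm. A picture is of the moment at which its call begins. There is no depth.
- r.finish_job(): hands the job in; it is judged then, once.
The state is a dict: "clock": time; "q": joint angles; "qd": joint speeds; "joint_torque": joint torques, N m; "tool_pos": TCP position; "eef_rot": TCP orientation; "contact_force": force on the tool from outside, world axes, zero at the start; "moment": the same for the moment, N m; "opening": opening from 0.0 (shut) to 1.0 (fully open); "finger_force": force on a finger pad.
Only numpy, scipy, OpenCV 4.12 (cv2) and the standard library are available. Lean on these libraries where they do the work, as an engineer would, in place of code of your own. Each camera call takes 0.05 s, during which the arm holds its last target. There are 200 camera calls.

## Task

Close the lacquer jar: take the red disk out of the drying rack, lay it flat on the cork mat knob up and let go of it there, then take it by its knob, seat it flat in the jar's mouth and let go. Only then put the brass ring over it, flange up, and screw it clockwise until it is fully home, bearing on the disk. Let go of everything, and leave the cups, bowl, plate, brush and palette where they stand.

Things in the scene. Friction and masses are not known exactly. Their poses are not given: they have to be found in the camera images.
- disk_mid (a point): Centre (half-way through the plate) of the loose red disk, 41 mm across, 8 mm thick, lower edge bevelled 1.5 mm, 35-70 g; z along its axis towards its knob. It starts on edge in the rack's slot, may lean a few degrees, knob pointing away from the robot (within 40 degrees). Its upper 30 mm stand clear of the rack: pinch its two faces above the knob.
- knob_mid (a point): Middle of the disk's black round knob, 12 mm across, 18 mm tall, central on the upper face; 13 mm from disk_mid along z, same axes.
- rack_slot (a point): Middle of the slot's floor in the fixed light-wood drying rack, a block 60 (x) by 70 (y) by 17 mm high. The floor is 6 mm above the table; the slot is 9.6 mm wide (x), 38 long (y), 11 deep. x is the direction of the knob.
- mat: Fixed square cork mat, 130 by 130 by 4 mm thick, flat on the table; origin at the centre of its underside.
- jar_mouth (a point): Centre of the white jar's rim, 100 mm above the table, z up. The jar is held fast in a wooden block 110 mm square with cheeks 52 mm high; body 77 mm across, shoulder up to 81 mm high, neck above it 50 mm across. The mouth is a recess 44 mm across, 6 deep, its floor a ledge (opening 33 mm): the seated disk stands 2 mm above the rim, disk_mid 2 mm below it.
- thread_start (a point): Start of one of the three equal thread ribs outside the jar's neck, on the rib's centreline: 27.8 mm out along jar_mouth's x axis, 2.4 mm below the rim; the others start 120 and 240 degrees round. Ribs are 3 mm thick and run 160 degrees clockwise seen from above, falling 3.53 mm per radian.
- ring_mid (a point): Centre, half-way up, of the loose brass screw ring: 66 mm outside, 18 high, wall 3, 63-126 g. It lies flange up (z up) on the table; the flange is its top 3 mm, opening 32 mm. Set over the neck at any angle its lugs rest on the ribs; turned clockwise seen from above it sinks with the ribs, without a push, and tightens on the seated disk with ring_mid 4 mm below the rim.
- ring_lug (a point): Tip of one of three lugs inside the ring, 27.6 mm from its axis along ring_mid's x, 6 mm below ring_mid, 3 mm thick; others 120 and 240 degrees round. A lug set down at a rib's start needs about 200 degrees of turn in all, one set down 100 degrees clockwise past a start about 100. The ring stays where it is let go, so it can be turned in several grips.
- cup_a: Small gold cup, 52 mm across, 50 mm high, near the middle; origin under its centre. To be left alone.
- cup_b: Another such cup, beyond the jar and the mat. To be left alone.
- bowl: Maroon bowl, 116 mm across, 55 mm high; origin under its centre. To be left alone.
- plate: Maroon plate, 150 mm across, 16 mm high; origin under its centre. To be left alone.
- brush: Brush 170 mm long lying on the table near the robot; origin near its middle. To be left alone.
- palette: White palette with three wells, 100 by 200 by 20 mm, at the robot's left; origin under its centre. To be left alone.
Not all that is in view belongs to the job. Leave any black or pink look-alike of the part that bears ring_mid alone.

How it is judged:
By the outcome, as a careful person would: the job done as asked, in the order asked, and still so for the second after the job is handed in, with the robot touching nothing.
It also fails if it takes over 72 s, if anything falls off the work surface, if the arm or the gripper's body presses on something with over 40 N, if the wrist force passes 120 N, or if a joint passes its speed limit or range.

## Working session

There is one attempt and no reset: what is moved stays moved. The work goes in short steps, Python scripts to look and compute and a tool call to move; the robot and the scene stay as the last step left them, time stands still between calls to the robot, and variables do not carry over. Pictures are saved under pics/ and viewed, at most 10 in all, crops included, and the job is handed in when it is done.

Besides the shell and the picture viewer there is one more tool, called as name(argument=value, ...), one argument or row to a line, values as JSON. carry_out: Moves the arm, as the interface text tells. Its arguments: {"type":"object","properties":{"rows":{"type":"array"},"newtons":{"type":"number"}},"required":["rows"]}

```bash
mkdir -p pics; ls
cat > h.py <<'E'
import numpy as np, cv2
from plant import r
from scipy.spatial.transform import Rotation as R
def snap(n,f=None):
    s=r.snapshot(n)
    if f: cv2.imwrite('pics/'+f,s['image'][:,:,::-1])
    return s
def ray(s,u,v):
    d=np.array([(u-s['cx'])/s['fx'],-(v-s['cy'])/s['fy'],-1.]);P=np.array(s['pose'])
    return P[:3,3],P[:3,:3]@d
def onz(s,u,v,z):
    o,d=ray(s,u,v);return o+d*(z-o[2])/d[2]
def proj(s,p):
    P=np.array(s['pose']);c=P[:3,:3].T@(np.array(p)-P[:3,3])
    return s['cx']+s['fx']*c[0]/-c[2], s['cy']-s['fy']*c[1]/-c[2]
def tool(target,):
    "shift in cm in tool axes to world target TCP"
    st=r.get_state();return R.from_quat(st['eef_rot']).inv().apply(np.array(target)-st['tool_pos'])*100
E
python3 - <<'E'
from h import *
a=snap('scene','s.png');b=snap('top','t.png')
for s in(a,b): print({k:np.round(v,3).tolist() if k=='pose' else v for k,v in s.items() if k!='image'})
cv2.imwrite('pics/both.png',cv2.resize(np.vstack([a['image'],b['image']])[:,:,::-1],None,fx=.75,fy=.75))
st=r.get_state();print(st);print(r.grip_point_offset)
print(R.from_quat(st['eef_rot']).as_matrix().round(3))
E
```

```text
pics
{'fx': 429.9944390663369, 'fy': 429.9944390663369, 'cx': 319.48153647368565, 'cy': 202.90540122977382, 'pose': [[0.588, -0.562, 0.581, 1.218], [0.808, 0.392, -0.439, -0.416], [0.019, 0.728, 0.685, 0.856], [0.0, 0.0, 0.0, 1.0]]}
{'fx': 470.1507572458412, 'fy': 470.1507572458412, 'cx': 314.08328323771764, 'cy': 198.83027797231355, 'pose': [[-0.002, 0.984, -0.179, 0.328], [-1.0, 0.001, 0.017, 0.077], [0.017, 0.179, 0.984, 1.379], [0.0, 0.0, 0.0, 1.0]]}
{'clock': 0.1, 'q': array([-1.25419769,  0.68986891, -0.19453201,  1.56621345,  0.15732531,
        0.90247131, -0.21508813]), 'qd': array([-0.00131575, -0.00141168, -0.00025377, -0.00201041,  0.00032832,
       -0.00032422, -0.0017396 ]), 'joint_torque': array([-3.78170036e-03, -5.28496099e+01, -1.27174996e+00, -1.53838634e+01,
       -5.25589124e-02,  1.93150110e-03,  5.00284852e-05]), 'tool_pos': array([0.17428062, 0.59959277, 0.20581712]), 'eef_rot': array([ 1.40874199e-01,  9.90027195e-01, -7.82161919e-04, -4.83178849e-05]), 'contact_force': array([ 0.03881127, -0.32460132, -0.11646782]), 'moment': array([ 0.03823502, -0.00347073,  0.01074889]), 'finger_force': 0.0, 'opening': 0.9987200343435987}
0.0187
[[-0.96   0.279 -0.   ]
 [ 0.279  0.96  -0.002]
 [-0.    -0.002 -1.   ]]
```

View pics/s.png

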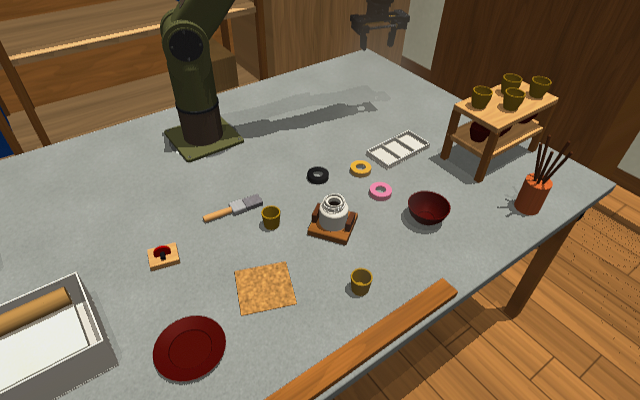

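View pics/t.png

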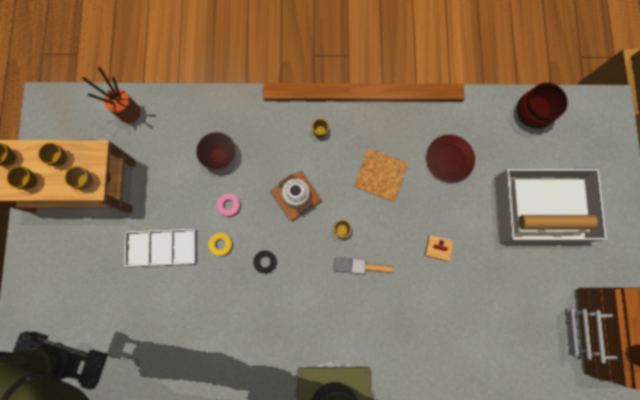

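Scene picture: rack at (163,256), mat (265,288), jar (334,210), brass ring (360,168) between black and pink decoys. Top picture: rack (440,247), mat (381,174), jar mouth (295,190), ring (220,244).

```bash
cat > m.py <<'E'
from h import *
a={'scene':snap('scene'),'top':snap('top')}
def mask(s,lo,hi,box):
    h=cv2.cvtColor(s['image'],cv2.COLOR_RGB2HSV);m=cv2.inRange(h,lo,hi);z=np.zeros_like(m);x0,y0,x1,y1=box;z[y0:y1,x0:x1]=m[y0:y1,x0:x1];return z
def rep(n,s,m,z):
    c=max(cv2.findContours(m,0,1)[0],key=cv2.contourArea);(u,v),wh,an=cv2.minAreaRect(c)
    M=cv2.moments(m,True);g=(M['m10']/M['m00'],M['m01']/M['m00'])
    bp=np.array([onz(s,*p,z)[:2] for p in cv2.boxPoints(((u,v),wh,an))])
    e=bp[1]-bp[0];f=bp[2]-bp[1]
    print(n,'area',M['m00'],'cent',np.round(g,1),'->',onz(s,*g,z).round(4),'rect ctr',bp.mean(0).round(4),'sides',np.linalg.norm(e).round(4),np.linalg.norm(f).round(4),'ang',np.degrees(np.arctan2(e[1],e[0])).round(1))
B={'ring':{'scene':(345,150,375,182),'top':(205,228,236,260)},'mat':{'scene':(230,255,300,320),'top':(350,145,412,205)},'red':{'scene':(145,240,182,272),'top':(425,232,456,264)},'rack':{'scene':(145,240,182,272),'top':(425,232,456,264)}}
C={'ring':((15,120,60),(35,255,255),.018),'mat':((5,80,60),(25,255,255),.004),'rack':((8,40,60),(25,255,255),.017),'red':((0,150,40),(5,255,255),.035)}
for n,(lo,hi,z) in C.items():
    for v in('scene','top'): rep(n+' '+v,a[v],mask(a[v],lo,hi,B[n][v]),z)
# crops
k=lambda v,b:cv2.resize(a[v]['image'][b[1]:b[3],b[0]:b[2],::-1],(390,290),interpolation=cv2.INTER_CUBIC)
cv2.imwrite('pics/crops.png',np.vstack([np.hstack([k('scene',(140,232,188,268)),k('top',(416,230,464,266))]),np.hstack([k('scene',(294,184,374,244)),k('top',(255,160,335,220))])]))
E
python3 m.py
```

```text
ring scene area 243.0 cent [360.1 168.3] -> [0.4525 0.318  0.018 ] rect ctr [0.4506 0.3193] sides 0.064 0.0803 ang 55.4
ring top area 345.0 cent [219.9 244. ] -> [0.4427 0.3257 0.018 ] rect ctr [0.443  0.3255] sides 0.0635 0.0634 ang -90.0
mat scene area 2463.0 cent [264. 288.] -> [ 0.6591 -0.152   0.004 ] rect ctr [ 0.6559 -0.1493] sides 0.1402 0.1331 ang 69.4
mat top area 1838.0 cent [380.8 174.5] -> [ 0.6529 -0.147   0.004 ] rect ctr [ 0.6534 -0.1472] sides 0.1316 0.1322 ang -21.0
rack scene area 530.0 cent [163.4 257.7] -> [ 0.4454 -0.3132  0.017 ] rect ctr [ 0.4392 -0.3123] sides 0.0754 0.0776 ang 76.7
rack top area 593.0 cent [438.8 247.7] -> [ 0.4321 -0.308   0.017 ] rect ctr [ 0.4322 -0.308 ] sides 0.0683 0.0814 ang -16.4
red scene area 121.0 cent [161.3 250.3] -> [ 0.4366 -0.3109  0.035 ] rect ctr [ 0.436  -0.3108] sides 0.038 0.0317 ang 74.9
red top area 27.0 cent [440.3 246.8] -> [ 0.4334 -0.3072  0.035 ] rect ctr [ 0.4344 -0.3069] sides 0.0091 0.029 ang -16.7
```

View pics/crops.png

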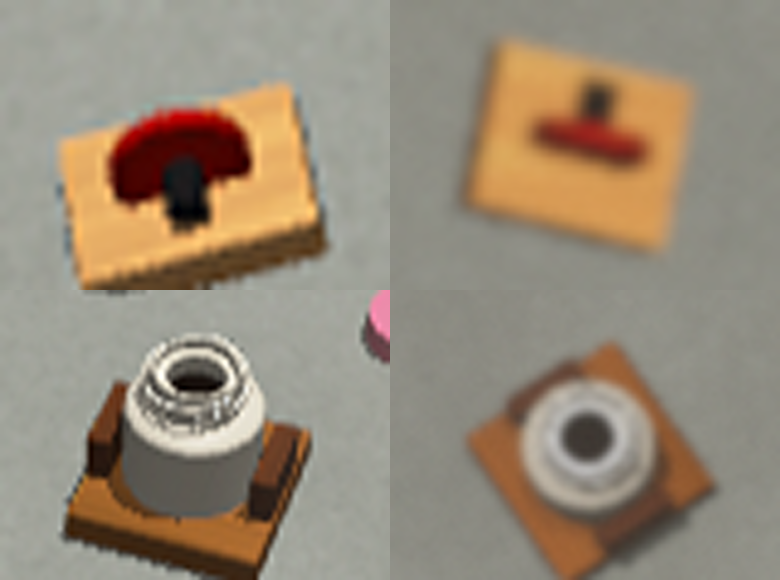

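carry_out(
  rows=[
    [[-30,-17,-7],[0,0,0],0],
    [[-30,-17,-7],[0,0,0],0],
    [[-30,-17,-7],[0,0,0],0],
    [[-30,-17,-7],[0,0,0],0],
    [[-30,-17,-7],[0,0,0],0],
    [[-30,-17,-7],[0,0,0],0],
    [[-30,-17,-7],[0,0,0],0],
    [[-30,-17,-7],[0,0,0],0],
    [[-30,-17,-7],[0,0,0],0],
  ],
)

```text
clock: 1.1
tool_pos: [0.4162, 0.352, 0.2766]
eef_rot: [0.143, 0.99, 0.0, 0.0]
contact_force: [-0.6, 0.2, 0.0]
opening: 0.999
finger_force: 0.0
```

Run:
```python
from h import *
s=snap('wrist','w1.png');print(s['fx'],s['cx'],s['cy'],np.round(s['pose'],3));st=r.get_state();print(st['tool_pos'],st['q'].round(2),st['clock'])
t=snap('top');c=snap('scene')
print('jar top',onz(t,295.5,189.5,.1),'scene',onz(c,335.5,201,.1),'wrist center',onz(s,320,200,0))
print('tool->cam',(np.linalg.inv(np.vstack([np.c_[R.from_quat(st['eef_rot']).as_matrix(),st['tool_pos']],[0,0,0,1]]))@s['pose']).round(3))
```

```text
350.27803104383923 311.8692150757718 197.45090529831847 [[ 0.283 -0.923 -0.261  0.349]
 [ 0.959  0.272  0.077  0.372]
 [ 0.    -0.272  0.962  0.455]
 [ 0.     0.     0.     1.   ]]
[0.41454174 0.35354505 0.2764055 ] [-0.64  0.5  -0.24  1.71  0.14  0.94  0.36] 1.15
jar top [0.58691308 0.10688826 0.1       ] scene [0.59488781 0.1069756  0.1       ] wrist center [0.47891745 0.34495377 0.        ]
tool->cam [[-0.003  0.962  0.272  0.068]
 [ 1.     0.003  0.001 -0.001]
 [ 0.     0.272 -0.962 -0.178]
 [ 0.     0.     0.     1.   ]]
```

View pics/w1.png

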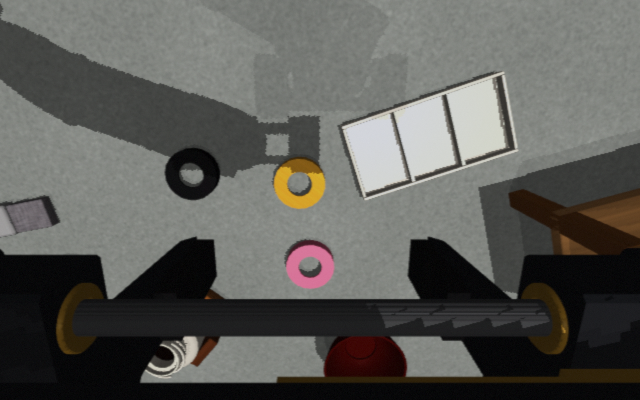

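carry_out(
  rows=[
    [[-20,-31,0],[0,0,60],0],
    [[-20,-31,0],[0,0,60],0],
    [[-20,-31,0],[0,0,60],0],
    [[-20,-31,0],[0,0,60],0],
    [[-20,-31,0],[0,0,60],0],
    [[-20,-31,0],[0,0,60],0],
    [[-20,-31,0],[0,0,60],0],
    [[-20,-31,0],[0,0,60],0],
    [[-20,-31,0],[0,0,60],0],
  ],
)

```text
clock: 2.15
tool_pos: [0.5209, -0.0022, 0.2762]
eef_rot: [0.618, 0.786, -0.001, 0.0]
contact_force: [-1.2, 0.5, -0.2]
opening: 1.0
finger_force: 0.0
```

Run:
```python
from h import *
s=snap('wrist','w2.png');np.save('w2pose.npy',s['pose']);st=r.get_state();print(st['tool_pos'],st['q'].round(2),st['clock'])
print(proj(s,(.59,.107,.1)))
u,v=map(int,proj(s,(.59,.107,.1)))
cr=s['image'][max(0,v-75):v+75,max(0,u-100):u+100,::-1];print(max(0,v-75),max(0,u-100))
cv2.imwrite('pics/jar.png',cv2.resize(cr,None,fx=4,fy=4,interpolation=cv2.INTER_CUBIC))
print(tool((.434,-.309,.22)))
```

```text
[0.52043848 0.00074069 0.27611223] [-0.14  0.46  0.07  1.79 -0.04  0.89  0.2 ] 2.2
(np.float64(408.86567027028957), np.float64(76.49168867406323))
1 308
[-28.0127686  -15.79734254   5.59675123]
```

View pics/jar.png

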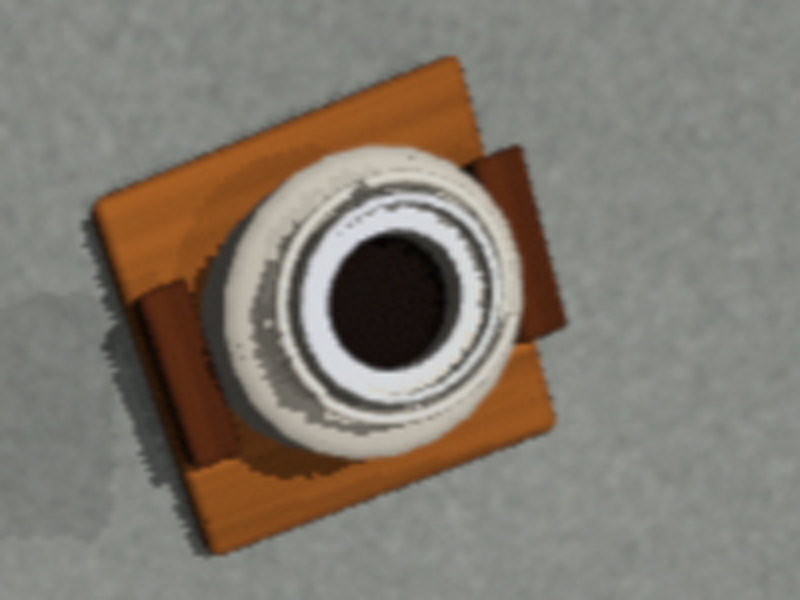

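carry_out(
  rows=[
    [[-28,-15.8,5.6],[0,0,28.5],0],
    [[-28,-15.8,5.6],[0,0,28.5],0],
    [[-28,-15.8,5.6],[0,0,28.5],0],
    [[-28,-15.8,5.6],[0,0,28.5],0],
    [[-28,-15.8,5.6],[0,0,28.5],0],
    [[-28,-15.8,5.6],[0,0,28.5],0],
    [[-28,-15.8,5.6],[0,0,28.5],0],
    [[-28,-15.8,5.6],[0,0,28.5],0],
    [[-28,-15.8,5.6],[0,0,28.5],0],
  ],
)

```text
clock: 3.1
tool_pos: [0.4353, -0.3069, 0.2201]
eef_rot: [0.791, 0.612, 0.001, -0.001]
contact_force: [0.1, 0.4, -0.5]
opening: 1.002
finger_force: 0.0
```

Run:
```python
from h import *
s=snap('wrist','w3.png');st=r.get_state();print(st['tool_pos'],st['q'].round(2),st['clock'])
u,v=map(int,proj(s,(.434,-.309,.03)));print(u,v)
v0,u0=max(0,v-75),max(0,u-100)
cr=s['image'][v0:v+75,u0:u+100,::-1];print(v0,u0)
cv2.imwrite('pics/rack.png',cv2.resize(cr,None,fx=4,fy=4,interpolation=cv2.INTER_CUBIC))
h=cv2.cvtColor(s['image'],cv2.COLOR_RGB2HSV)
for n,lo,hi,z in(('red',(0,150,30),(5,255,255),.0),('wood',(10,60,100),(25,200,255),.017)):
    m=cv2.inRange(h,lo,hi);q=np.zeros_like(m);q[v0:v+75,u0:u+100]=m[v0:v+75,u0:u+100]
    c=max(cv2.findContours(q,0,1)[0],key=cv2.contourArea);b=cv2.boxPoints(cv2.minAreaRect(c));print(n,cv2.contourArea(c),b.round(1).tolist())
    print(np.array([onz(s,*p,z or .046)[:2] for p in b]).round(4).tolist())
```

```text
[ 0.43565555 -0.30636945  0.220279  ] [ 0.42  0.55  0.18  1.84 -0.14  0.76  0.42] 3.15
311 169
94 211
red 217.5 [[308.0, 152.0], [316.0, 152.0], [316.0, 187.0], [308.0, 187.0]]
[[0.4362, -0.2881], [0.444, -0.2901], [0.4351, -0.3253], [0.427, -0.3232]]
wood 3399.5 [[283.0, 135.0], [339.0, 135.0], [339.0, 199.0], [283.0, 199.0]]
[[0.4135, -0.2676], [0.4718, -0.2827], [0.4554, -0.3524], [0.394, -0.3365]]
```

View pics/rack.png

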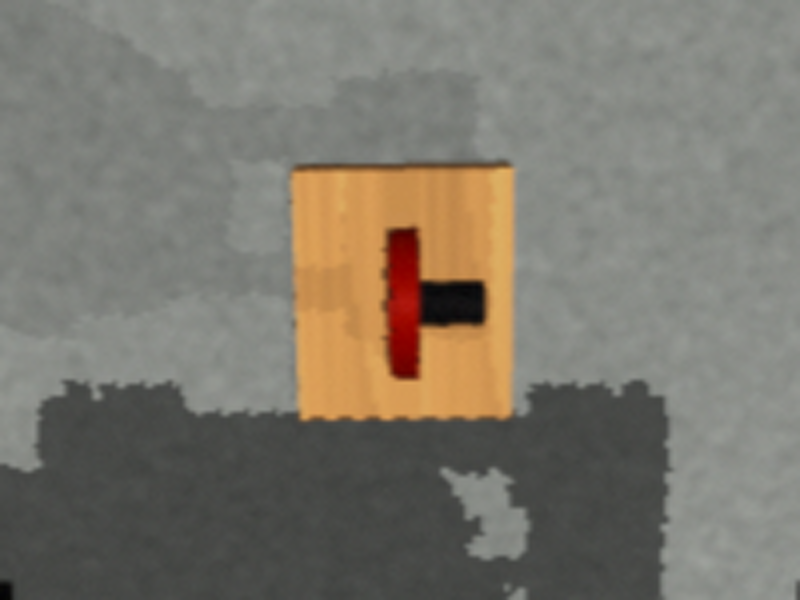

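The rack is centred in the view with disk edge along rows 151–189 at columns 308–316, knob to the right: the tool is already aligned; centre agrees with the rack centre within 1 mm.

carry_out(
  newtons=25,
  rows=[
    [[-0.4,0,5],[0,0,0],0],
    [[-0.4,0,10],[0,0,0],0],
    [[-0.4,0,14],[0,0,0],0],
    [[-0.4,0,17],[0,0,0],0.3],
    [[-0.4,0,18.5],[0,0,0],0.4],
    [[-0.4,0,18.5],[0,0,0],0.4],
    [[-0.4,0,18.5],[0,0,0],1],
    [[-0.4,0,18.5],[0,0,0],1],
    [[-0.4,0,18.5],[0,0,0],1],
    [[-0.4,0,18.5],[0,0,0],1],
    [[-0.4,0,18.5],[0,0,0],1],
    [[-0.4,0,18.5],[0,0,0],1],
  ],
)

```text
clock: 4.35
tool_pos: [0.433, -0.3138, 0.0357]
eef_rot: [0.792, 0.611, 0.0, 0.0]
contact_force: [0.7, -0.1, -0.8]
opening: 0.209
finger_force: 0.0
```

carry_out(
  rows=[
    [[0,0,0],[0,0,0],1],
    [[0,0,0],[0,0,0],1],
    [[0,0,0],[0,0,0],1],
    [[0,0,0],[0,0,0],1],
  ],
)

```text
clock: 4.75
tool_pos: [0.4329, -0.3137, 0.0354]
eef_rot: [0.792, 0.611, -0.0, -0.0]
contact_force: [1.0, 0.4, -1.1]
opening: 0.005
finger_force: 0.0
```

Run:
```python
from h import *
s=snap('wrist','w4.png');c=snap('scene')
print(proj(c,(.433,-.31,.035)))
w=cv2.resize(s['image'][:,:,::-1],(560,350));k=cv2.resize(c['image'][220:280,130:200,::-1],(408,350),interpolation=cv2.INTER_CUBIC)
cv2.imwrite('pics/v4.png',cv2.resize(np.hstack([w,k]),None,fx=.82,fy=.82))
```

```text
(np.float64(161.07092017790205), np.float64(249.2527213020176))
```

View pics/v4.png

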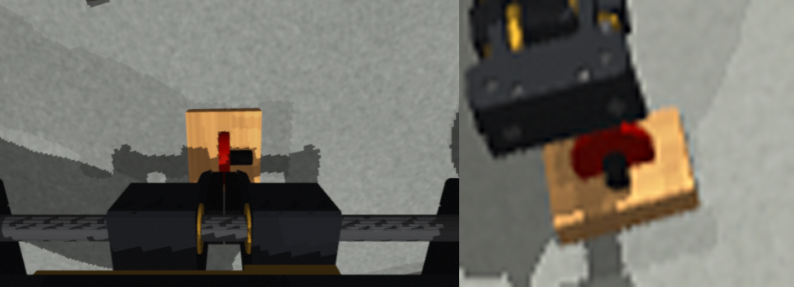

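The fingers shut on nothing: in the wrist view they sit on the near side of the disk, off along tool x. I'll raise the hand and compare where the fingertips appear with the reported TCP.

carry_out(
  rows=[
    [[0,0,-4],[0,0,0],1],
    [[0,0,-6],[0,0,0],1],
    [[0,0,-6],[0,0,0],1],
  ],
)

```text
clock: 5.15
tool_pos: [0.4344, -0.3149, 0.0978]
eef_rot: [0.792, 0.611, 0.001, 0.002]
contact_force: [0.7, 0.5, -0.6]
opening: 0.004
finger_force: 0.0
```

Run:
```python
from h import *
s=snap('wrist','w5.png');c=snap('scene','s5.png');st=r.get_state();T=R.from_quat(st['eef_rot']);p=np.array(st['tool_pos']);print(p)
def mk(s,b,sc):
    im=cv2.resize(s['image'][b[1]:b[3],b[0]:b[2],::-1],None,fx=sc,fy=sc,interpolation=cv2.INTER_CUBIC)
    for o,col in(((0,0,0),(0,255,0)),((.009,0,0),(255,0,0)),((-.009,0,0),(255,255,0)),((0,0,-.064),(255,0,255))):
        q=proj(s,p+T.apply(o));cv2.circle(im,(int((q[0]-b[0])*sc),int((q[1]-b[1])*sc)),3,col,-1)
    return im
cv2.imwrite('pics/v5.png',np.hstack([mk(s,(220,100,420,300),2),mk(c,(110,180,210,280),4)]))
```

```text
[ 0.43301976 -0.3136217   0.09552235]
```

View pics/v5.png

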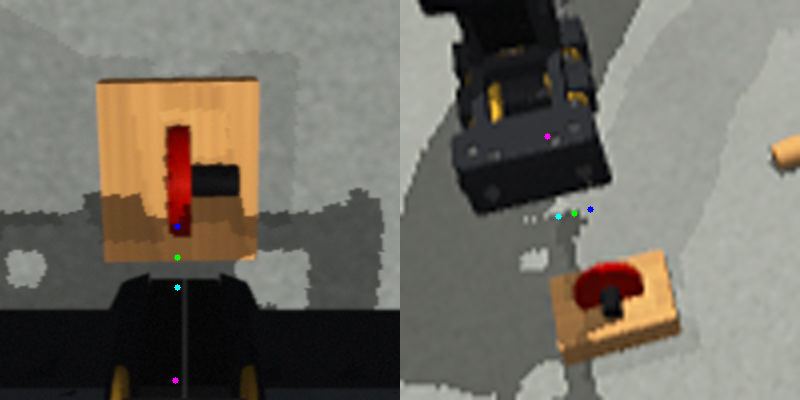

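Run:
```python
from h import *
s=snap('wrist');c=snap('scene');st=r.get_state();T=R.from_quat(st['eef_rot']);p=np.array(st['tool_pos'])
for x in(.0375,-.0375):
  for y in (.0935,.06): print(x,y,np.round(proj(c,p+T.apply((x,y,-.064))),1),'obs (162.5,225.7) for +x,(130,233.2) for -x')
# wrist: rack top corners from this view
h=cv2.cvtColor(s['image'],cv2.COLOR_RGB2HSV)
m=cv2.inRange(h,(8,60,40),(25,255,255));m[:130]=0;m[236:]=0;m[:,:260]=0;m[:,360:]=0
b=cv2.boundingRect(m);print(b)
for u,v in((268.5,139),(349,139),(272,230.5),(348.5,230.5)): print(onz(s,u,v,.017).round(4))
m=cv2.inRange(h,(0,150,30),(5,255,255));m[:,:290]=0;m[:,330:]=0;b=cv2.boundingRect(m);print('red',b)
print(onz(s,b[0]+b[2]/2,b[1]+b[3]/2,.0265), onz(s,b[0]+b[2]/2,b[1]+b[3]/2,.047))
print('cam',np.round(s['pose'],3))
```

```text
0.0375 0.0935 [169.2 238.7] obs (162.5,225.7) for +x,(130,233.2) for -x
0.0375 0.06 [167.2 228. ] obs (162.5,225.7) for +x,(130,233.2) for -x
-0.0375 0.0935 [132.6 247.9] obs (162.5,225.7) for +x,(130,233.2) for -x
-0.0375 0.06 [131.5 236.8] obs (162.5,225.7) for +x,(130,233.2) for -x
(270, 140, 83, 94)
[ 0.4132 -0.2656  0.017 ]
[ 0.4697 -0.2804  0.017 ]
[ 0.3955 -0.3343  0.017 ]
[ 0.4533 -0.3495  0.017 ]
red (306, 165, 14, 55)
[ 0.43487311 -0.31024729  0.0265    ] [ 0.436171   -0.30494562  0.047     ]
cam [[ 0.967  0.244  0.068  0.451]
 [-0.253  0.931  0.262 -0.246]
 [ 0.001 -0.271  0.963  0.273]
 [ 0.     0.     0.     1.   ]]
```

Run:
```python
from h import *
c=snap('scene');p=np.array((.1743,.5996,.2058));T=R.from_quat([.1409,.99,-.0008,0])
for dz in(0,-.035):
  for y in(.053,-.053): print(dz,y,np.round(proj(c,p+T.apply((0,y,dz))),1))
im=cv2.imread('pics/s.png');cv2.imwrite('pics/g.png',cv2.resize(im[0:70,330:430],None,fx=8,fy=8,interpolation=cv2.INTER_CUBIC))
```

```text
0 0.053 [388.9  54.1]
0 -0.053 [361.3  58. ]
-0.035 0.053 [390.2  44.3]
-0.035 -0.053 [362.2  48.1]
```

View pics/g.png

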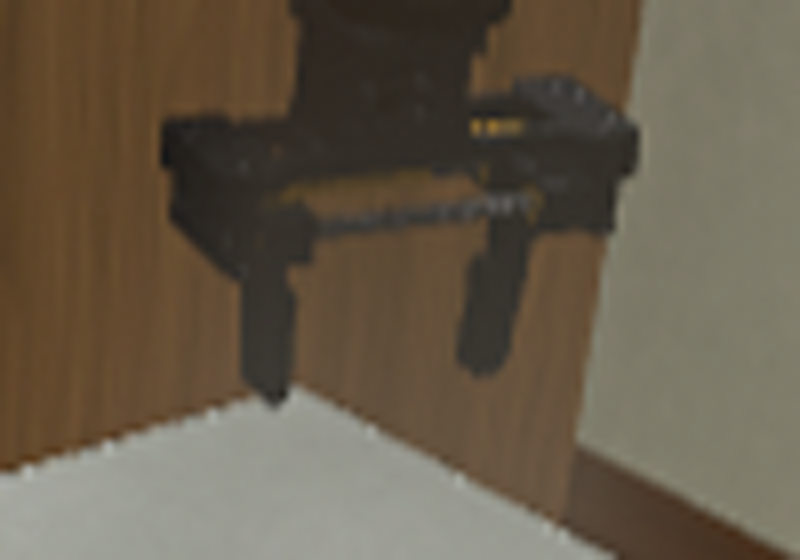

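Fingertips at the start appear at (364,50) and (390,46.5), about 8 px higher than the reported TCP projects: the real tips seem some 3 cm short of the reported TCP. I'll verify by a gentle touch on free table beside the rack.

carry_out(
  rows=[
    [[-5,0,0],[0,0,0],1],
    [[-9,0,2],[0,0,0],1],
    [[-9,0,6],[0,0,0],1],
    [[-9,0,8.5],[0,0,0],1],
    [[-9,0,9.2],[0,0,0],1],
    [[-9,0,9.2],[0,0,0],1],
  ],
)

```text
clock: 6.0
tool_pos: [0.4093, -0.3997, 0.0021]
eef_rot: [0.792, 0.611, -0.0, -0.002]
contact_force: [1.0, -0.2, -0.0]
opening: 0.005
finger_force: 0.0
```

carry_out(
  rows=[
    [[0,0,0.4],[0,0,0],1],
    [[0,0,0.7],[0,0,0],1],
    [[0,0,1.0],[0,0,0],1],
    [[0,0,1.0],[0,0,0],1],
  ],
)

```text
clock: 6.4
tool_pos: [0.4103, -0.4007, -0.0063]
eef_rot: [0.792, 0.611, 0.0, 0.0]
contact_force: [-0.2, -0.2, -1.3]
opening: 0.002
finger_force: 0.0
```

carry_out(
  rows=[
    [[0,0,0.5],[0,0,0],1],
    [[0,0,1.0],[0,0,0],1],
    [[0,0,1.2],[0,0,0],1],
    [[0,0,1.2],[0,0,0],1],
  ],
)

```text
clock: 6.8
tool_pos: [0.4098, -0.4005, -0.019]
eef_rot: [0.792, 0.611, -0.0, -0.0]
contact_force: [-0.0, -0.3, 1.0]
opening: 0.004
finger_force: 0.0
```

carry_out(
  rows=[
    [[0,0,0.3],[0,0,0],1],
    [[0,0,0.5],[0,0,0],1],
    [[0,0,0.5],[0,0,0],1],
  ],
)

```text
clock: 7.1
tool_pos: [0.4099, -0.4006, -0.0238]
eef_rot: [0.792, 0.611, 0.0, -0.0]
contact_force: [0.0, 0.4, -0.8]
opening: 0.009
finger_force: 0.0
```

carry_out(
  rows=[
    [[0,0,0.2],[0,0,0],1],
    [[0,0,0.4],[0,0,0],1],
    [[0,0,0.4],[0,0,0],1],
  ],
)

```text
clock: 7.4
tool_pos: [0.4099, -0.4006, -0.0278]
eef_rot: [0.792, 0.611, 0.0, -0.0]
contact_force: [0.4, -0.5, 0.1]
opening: 0.005
finger_force: 0.0
```

carry_out(
  rows=[
    [[0,0,0.2],[0,0,0],1],
    [[0,0,0.3],[0,0,0],1],
    [[0,0,0.3],[0,0,0],1],
  ],
)

```text
clock: 7.7
tool_pos: [0.41, -0.4006, -0.0307]
eef_rot: [0.792, 0.611, 0.0, -0.0]
contact_force: [0.5, 0.5, 0.4]
opening: 0.005
finger_force: 0.0
```

carry_out(
  rows=[
    [[0,0,0.2],[0,0,0],1],
    [[0,0,0.3],[0,0,0],1],
    [[0,0,0.3],[0,0,0],1],
  ],
)

```text
clock: 8.0
tool_pos: [0.4102, -0.4009, -0.0318]
eef_rot: [0.792, 0.611, 0.0, 0.0]
contact_force: [-1.1, 2.1, 16.2]
opening: 0.005
finger_force: 8.0
```

Table contact came at reported z = −0.031: the true tips are 31 mm short of the reported TCP. With that correction I go back for the disk.

carry_out(
  newtons=25,
  rows=[
    [[0,0,-5],[0,0,0],0],
    [[2,0,-9],[0,0,0],0],
    [[7,0,-9],[0,0,0],0.3],
    [[9.5,0,-9],[0,0,0],0.3],
    [[9.5,0,-9],[0,0,0],0.3],
    [[9.5,0,-6],[0,0,0],0.3],
    [[9.5,0,-4.5],[0,0,0],0.3],
    [[9.5,0,-3.8],[0,0,0],0.35],
    [[9.5,0,-3.8],[0,0,0],0.35],
  ],
)

```text
clock: 8.9
tool_pos: [0.4333, -0.3095, 0.0037]
eef_rot: [0.792, 0.61, -0.0, -0.001]
contact_force: [-0.5, -0.2, -0.5]
opening: 0.652
finger_force: 0.0
```

carry_out(
  rows=[
    [[0,0,-0.1],[0,0,0],1],
    [[0,0,-0.1],[0,0,0],1],
    [[0,0,-0.1],[0,0,0],1],
    [[0,0,-0.1],[0,0,0],1],
    [[0,0,-0.1],[0,0,0],1],
    [[0,0,-0.1],[0,0,0],1],
    [[0,0,-0.1],[0,0,0],1],
  ],
)

```text
clock: 9.6
tool_pos: [0.4342, -0.3088, 0.0055]
eef_rot: [0.792, 0.611, 0.0, -0.0]
contact_force: [0.7, -0.3, 1.0]
opening: 0.085
finger_force: 25.0
```

Gripped (7.5 mm, 25 N). Now lift, carry to the mat and tilt the knob upward by 38°.

carry_out(
  rows=[
    [[0,0,-4],[0,0,0],1],
    [[0,0,-8],[0,0,0],1],
    [[4,4,-10],[-5,0,0],1],
    [[8,7.2,-10],[-13,0,0],1],
    [[12,10.8,-10],[-21,0,0],1],
    [[16,14.4,-10],[-29,0,0],1],
    [[20,18,-8],[-35,0,0],1],
    [[21,19.2,-5],[-38,0,0],1],
    [[21,19.2,-3],[-38,0,0],1],
    [[21,19.2,-1.5],[-38,0,0],1],
    [[21,19.2,-1.2],[-38,0,0],1],
    [[21,19.2,-1.2],[-38,0,0],1],
  ],
)

```text
clock: 10.8
tool_pos: [0.7726, -0.1814, 0.1335]
eef_rot: [0.762, 0.588, 0.165, 0.217]
contact_force: [-0.3, 0.2, -0.7]
opening: 0.087
finger_force: 25.0
```

Run:
```python
from h import *
c=snap('scene','s6.png');w=snap('wrist','w6.png');st=r.get_state();T=R.from_quat(st['eef_rot']);p=np.array(st['tool_pos']);print(p,T.as_matrix().round(2).tolist(),st['opening'])
print('tool dir for world down',T.inv().apply([0,0,-1]).round(3))
print(proj(c,p),'mat',[np.round(proj(c,(.654,-.149,.004)),1)])
im=cv2.resize(c['image'][210:330,190:330,::-1],None,fx=4,fy=4,interpolation=cv2.INTER_CUBIC)
cv2.imwrite('pics/v6.png',im)
```

```text
[ 0.7717993  -0.18184278  0.13331069] [[0.25, 0.82, 0.51], [0.97, -0.22, -0.14], [-0.0, 0.52, -0.85]] 0.08917807514274974
tool dir for world down [ 0.003 -0.523  0.852]
(np.float64(275.5894825453684), np.float64(294.98756875332447)) mat [array([264. , 285.9])]
```

View pics/v6.png

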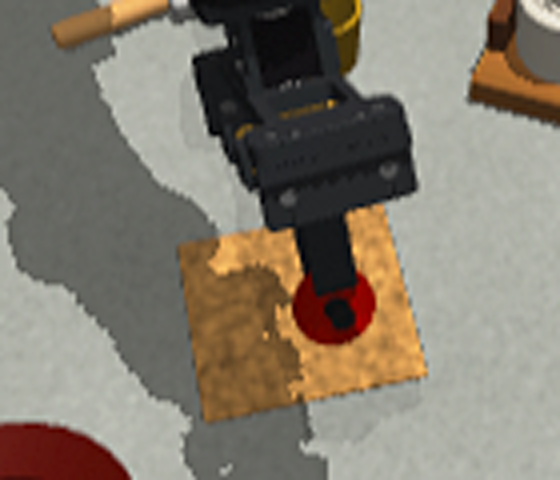

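The disk is held tilted over the mat, disk about (273,286), knob towards the camera; but the tool stopped short of the commanded pose. Checking joints.

Run:
```python
from h import *
st=r.get_state();print(st['q'].round(3),st['tool_pos'],st['clock'])
print(np.degrees((R.from_quat([.792,.611,0,0]).inv()*R.from_quat(st['eef_rot'])).as_rotvec()).round(1))
print(tool((.673,-.154,.03)).round(1))
```

```text
[ 0.067  0.837  0.141  1.738 -1.     0.044  0.864] [ 0.7717993  -0.18184278  0.13331069] 10.9
[-31.6  -0.2   0. ]
[  0.2 -14.2   3.4]
```

```bash
cat >> h.py <<'E'
def down(yaw): # tool y at world yaw (deg), pointing down
    a=np.radians(yaw);y=[np.cos(a),np.sin(a),0];z=[0,0,-1];return R.from_matrix(np.c_[np.cross(y,z),y,z])
def rel(pos,rot):
    st=r.get_state();T=R.from_quat(st['eef_rot']);return tool(pos).round(2),np.degrees((T.inv()*rot).as_rotvec()).round(1)
E
python3 - <<'E'
from h import *
t=snap('top');c=snap('scene');print('cupb',onz(t,320,128,.05),onz(c,361,274,.05),'cupa',onz(t,343,230,.05),onz(c,271,210,.05))
print(rel((.649,-.168,.12),down(-105)*R.from_euler('x',-30,degrees=True)))
print(rel((.649,-.168,.12),down(-60)))
E
```

```text
cupb [0.78252602 0.03672148 0.05      ] [0.78557504 0.03802475 0.05      ] cupa [ 0.47984327 -0.02753446  0.05      ] [ 0.48278411 -0.02204346  0.05      ]
(array([ -1.59, -11.03,  -5.17]), array([  1.4, -45.9,  77.5]))
(array([ -1.59, -11.03,  -5.17]), array([ 29.9, -12.2,  44. ]))
```

carry_out(
  rows=[
    [[-1,-5,-5.2],[0,-4,8],1],
    [[-1.6,-8,-5.2],[0.3,-9.2,15.5],1],
    [[-1.6,-11,-5.2],[0.4,-13.8,23],1],
    [[-1.6,-11,-5.2],[0.6,-18,31],1],
    [[-1.6,-11,-5.2],[0.7,-23,39],1],
    [[-1.6,-11,-5.2],[0.8,-28,46],1],
    [[-1.6,-11,-5.2],[1,-32,54],1],
    [[-1.6,-11,-5.2],[1.1,-37,62],1],
    [[-1.6,-11,-5.2],[1.3,-41,70],1],
    [[-1.6,-11,-5.2],[1.4,-46,77.5],1],
    [[-1.6,-11,-5.2],[1.4,-46,77.5],1],
    [[-1.6,-11,-5.2],[1.4,-46,77.5],1],
  ],
)

```text
clock: 12.2
tool_pos: [0.6504, -0.169, 0.1203]
eef_rot: [0.958, -0.126, -0.034, 0.257]
contact_force: [0.8, 0.2, -1.4]
opening: 0.087
finger_force: 25.0
```

Run:
```python
from h import *
st=r.get_state();print(st['q'].round(2),st['tool_pos'],st['opening'],np.degrees((down(-105).inv()*R.from_quat(st['eef_rot'])).as_rotvec()).round(1))
print(rel((.649,-.168,.02),down(-105)*R.from_euler('x',-30,degrees=True)))
```

```text
[-0.55  1.36  1.36  1.46 -0.86  1.12 -1.12] [ 0.65043603 -0.16900796  0.12031091] 0.08708781002216161 [-30.  -0.   0.]
(array([-0.16, -5.07,  8.66]), array([ 0.,  0., -0.]))
```

carry_out(
  rows=[
    [[0,-2,3.5],[0,0,0],1],
    [[-0.1,-4,6.9],[0,0,0],1],
    [[-0.1,-5,8.7],[0,0,0],1],
    [[-0.1,-5.5,9.5],[0,0,0],1],
    [[-0.1,-5.5,9.5],[0,0,0],1],
    [[-0.1,-5.5,9.5],[0,0,0],1],
  ],
)

```text
clock: 12.8
tool_pos: [0.6504, -0.1678, 0.0132]
eef_rot: [0.958, -0.126, -0.032, 0.257]
contact_force: [-0.5, -0.1, -0.0]
opening: 0.089
finger_force: 25.0
```

Run:
```python
from h import *
st=r.get_state();print(st['q'].round(2),st['tool_pos'],st['opening'],np.degrees((down(-105).inv()*R.from_quat(st['eef_rot'])).as_rotvec()).round(1),st['contact_force'])
```

```text
[-0.54  1.47  1.25  1.48 -0.94  0.99 -1.15] [ 0.65035583 -0.16780273  0.01317355] 0.08917231731010303 [-30.    0.2  -0. ] [-0.48650948 -0.14495596 -0.02287899]
```

carry_out(
  rows=[
    [[0,-0.15,0.25],[0,0,0],1],
    [[0,-0.3,0.5],[0,0,0],1],
    [[0,-0.3,0.5],[0,0,0],1],
  ],
)

```text
clock: 13.1
tool_pos: [0.6496, -0.1668, 0.0052]
eef_rot: [0.958, -0.126, -0.034, 0.256]
contact_force: [-0.6, 0.4, -0.2]
opening: 0.085
finger_force: 25.0
```

carry_out(
  rows=[
    [[0,-0.05,0.1],[0,0,0],1],
    [[0,-0.1,0.2],[0,0,0],1],
    [[0,-0.1,0.2],[0,0,0],1],
  ],
)

```text
clock: 13.4
tool_pos: [0.6499, -0.1672, 0.0041]
eef_rot: [0.958, -0.126, -0.033, 0.257]
contact_force: [0.8, 2.0, 4.2]
opening: 0.087
finger_force: 25.0
```

carry_out(
  rows=[
    [[0,0,0],[0,0,0],0.72],
    [[0,0,0],[0,0,0],0.72],
    [[0,0,0],[0,0,0],0.72],
    [[0,0,0],[0,0,0],0.72],
    [[0,0,-1],[0,0,0],0.72],
    [[0,0,-2],[0,0,0],0.72],
    [[0,0,-4],[0,0,0],0.72],
    [[0,0,-8],[0,0,0],0.5],
    [[0,0,-13],[0,0,0],0],
  ],
)

```text
clock: 14.3
tool_pos: [0.6652, -0.1039, 0.1161]
eef_rot: [0.958, -0.126, -0.035, 0.257]
contact_force: [0.8, 0.1, 0.0]
opening: 0.442
finger_force: 0.0
```

Run:
```python
from h import *
st=r.get_state();print(st['q'].round(2),st['tool_pos'],st['opening'])
for n in('scene','top','wrist'):
    s=snap(n,n+'7.png');h=cv2.cvtColor(s['image'],cv2.COLOR_RGB2HSV);u,v=map(int,proj(s,(.65,-.15,.01)));k=60
    print(n,u,v)
    for nm,lo,hi,z in(('red',(0,150,20),(5,255,255),.012),('knob',(0,0,0),(180,255,35),.030)):
        m=cv2.inRange(h,lo,hi);q=np.zeros_like(m);a,b=max(0,v-k),max(0,u-k);q[a:v+k,b:u+k]=m[a:v+k,b:u+k]
        for c in sorted(cv2.findContours(q,0,1)[0],key=cv2.contourArea)[-3:]:
            (x,y),wh,_=cv2.minAreaRect(c);print(nm,cv2.contourArea(c),(round(x,1),round(y,1)),np.round(wh,1),onz(s,x,y,z).round(4))
print(rel((.654,-.149,.20),down(-105)))
```

```text
[-0.62  1.36  1.34  1.39 -0.82  1.18 -1.25] [ 0.66517724 -0.10391713  0.11607943] 0.44189873056969964
scene 262 283
red 131.5 (266.0, 283.5) [13. 16.] [ 0.656 -0.144  0.012]
red 440.0 (213.5, 329.5) [25. 23.] [ 0.695  -0.2993  0.012 ]
knob 20.0 (265.8, 280.6) [6.3 4.5] [ 0.6606 -0.146   0.03  ]
knob 157.0 (283.2, 227.8) [12.7 26.2] [ 0.5403 -0.0208  0.03  ]
knob 199.0 (302.9, 232.5) [10.6 25.1] [0.5839 0.0119 0.03  ]
top 382 174
red 0.0 (436.0, 155.0) [0. 0.] [ 0.7118 -0.3146  0.012 ]
red 79.0 (438.0, 150.5) [25.  6.] [ 0.7259 -0.3213  0.012 ]
red 99.0 (379.0, 174.0) [11.3 11.3] [ 0.6524 -0.1404  0.012 ]
knob 0.0 (352.0, 149.0) [0. 0.] [ 0.7244 -0.059   0.03  ]
knob 0.0 (325.0, 136.0) [0. 0.] [0.7644 0.0213 0.03  ]
knob 240.0 (335.8, 145.7) [30.3 17.4] [ 0.7343 -0.0106  0.03  ]
wrist 298 191
red 1517.0 (288.5, 189.5) [42.4 45.3] [ 0.6567 -0.1402  0.012 ]
knob 210.5 (295.5, 192.5) [20.1 13. ] [ 0.6589 -0.1382  0.03  ]
knob 214.0 (248.5, 243.5) [21. 13.] [ 0.6347 -0.0881  0.03  ]
(array([-0.25,  8.22, -4.5 ]), array([30. , -0.5,  0.2]))
```

Run:
```python
from h import *
print(rel((.655,-.143,.13),down(-15)))
```

```text
(array([-0.36,  4.19,  1.26]), array([ 23.8,  23.1, -87.6]))
```

carry_out(
  rows=[
    [[0,2,0],[2.2,2.1,-8],0],
    [[-0.4,4.2,1.3],[4.3,4.2,-16],0],
    [[-0.4,4.2,1.3],[6.5,6.3,-23.9],0],
    [[-0.4,4.2,1.3],[8.7,8.4,-31.9],0],
    [[-0.4,4.2,1.3],[10.8,10.5,-39.8],0],
    [[-0.4,4.2,1.3],[13,12.6,-47.8],0],
    [[-0.4,4.2,1.3],[15.1,14.7,-55.7],0],
    [[-0.4,4.2,1.3],[17.3,16.8,-63.7],0],
    [[-0.4,4.2,1.3],[19.5,18.9,-71.7],0],
    [[-0.4,4.2,1.3],[21.6,21,-79.6],0],
    [[-0.4,4.2,1.3],[23.8,23.1,-87.6],0],
    [[-0.4,4.2,1.3],[23.8,23.1,-87.6],0],
  ],
)

```text
clock: 15.65
tool_pos: [0.6506, -0.1479, 0.1253]
eef_rot: [0.796, 0.606, -0.003, -0.002]
contact_force: [-0.8, 0.4, 1.2]
opening: 1.003
finger_force: 0.0
```

```bash
cat >> h.py <<'E'
def blobs(s,lo,hi,box,z,n=1):
    m=cv2.inRange(cv2.cvtColor(s['image'],cv2.COLOR_RGB2HSV),lo,hi);q=np.zeros_like(m);a,b,c,d=box;q[b:d,a:c]=m[b:d,a:c]
    o=[]
    for k in sorted(cv2.findContours(q,0,1)[0],key=cv2.contourArea)[-n:]:
        h=cv2.convexHull(k);e=cv2.fitEllipse(h) if len(h)>4 else cv2.minAreaRect(h);w=onz(s,*e[0],z);print('  px',np.round(e[0],1),'size',np.round(e[1],1),'->',w.round(4));o.append((e,w))
    return o
E
python3 - <<'E'
from h import *
st=r.get_state();print(st['q'].round(2),st['tool_pos'],st['opening'])
s=snap('wrist','w8.png');u,v=map(int,proj(s,(.655,-.143,.01)));print(u,v)
B=(u-60,v-60,u+60,v+60)
print('red');blobs(s,(0,150,20),(5,255,255),B,.012,2)
B=(u-35,v-30,u+35,v+30)
print('knob');blobs(s,(0,0,0),(180,255,40),B,.021,2)
print('tip px',np.round(proj(s,np.array(st['tool_pos'])+[0,0,.0315]),1))
# sides of fingers: dark columns near tip row
g=s['image'].max(2);print([i for i in range(200,420) if (g[255,i]<45)!=(g[255,i-1]<45)],[i for i in range(200,420) if (g[262,i]<45)!=(g[262,i-1]<45)])
E
```

```text
[-0.16  0.94  0.66  1.52 -0.66  0.92  0.44] [ 0.6505828  -0.14791434  0.12527888] 1.0030536121181468
316 175
red
  px [315.7 174.4] size [47.1 47.4] -> [ 0.6551 -0.1413  0.012 ]
knob
  px [315.8 177.7] size [13.3 16.6] -> [ 0.655  -0.1421  0.021 ]
tip px [311.3 257.2]
[215, 410] [216, 409]
```

carry_out(
  newtons=20,
  rows=[
    [[0.7,0.3,3],[0,0,0],0.5],
    [[0.7,0.3,7],[0,0,0],0.5],
    [[0.7,0.3,11],[0,0,0],0.5],
    [[0.7,0.3,13],[0,0,0],0.5],
    [[0.7,0.3,14],[0,0,0],0.6],
    [[0.7,0.3,14.2],[0,0,0],0.6],
    [[0.7,0.3,14.2],[0,0,0],1],
    [[0.7,0.3,14.2],[0,0,0],1],
    [[0.7,0.3,14.2],[0,0,0],1],
    [[0.7,0.3,14.2],[0,0,0],1],
    [[0.7,0.3,14.2],[0,0,0],1],
  ],
)

```text
clock: 16.8
tool_pos: [0.6557, -0.1389, -0.0158]
eef_rot: [0.795, 0.607, -0.002, -0.002]
contact_force: [0.3, 0.7, 4.4]
opening: 0.124
finger_force: 20.0
```

carry_out(
  rows=[
    [[0,0,-4],[0,0,0],1],
    [[0,0,-9],[0,0,0],1],
    [[0,0,-14],[0,0,0],1],
    [[0,0,-15],[0,0,0],1],
    [[0,0,-15],[0,0,0],1],
  ],
)

```text
clock: 17.3
tool_pos: [0.6573, -0.1393, 0.1354]
eef_rot: [0.795, 0.607, -0.001, -0.001]
contact_force: [0.0, 0.2, -0.7]
opening: 0.129
finger_force: 20.0
```

Run:
```python
from h import *
s=snap('wrist','w9.png');st=r.get_state();p=st['tool_pos'];print(p,st['opening'],np.degrees((down(-15).inv()*R.from_quat(st['eef_rot'])).as_rotvec()).round(1))
print('disk in hand:');blobs(s,(0,120,15),(6,255,255),(240,180,400,300),p[2]+.0285,2)
w=dict(s);w['image']=cv2.imread('pics/w2.png')[:,:,::-1];w['pose']=np.load('w2pose.npy')
print('opening dark');o=blobs(w,(0,0,0),(180,255,60),(385,55,425,98),.094,1)
e=o[0];j=e[1];
print(rel((j[0]-.267*.08,j[1]-.964*.08,.165),down(-15)))
```

```text
[ 0.65594092 -0.13831322  0.13309576] 0.12862139472370393 [ 0.4 -0.   0.2]
disk in hand:
  px [312.5 290. ] size [17.5 32.9] -> [ 0.6525 -0.1586  0.1616]
  px [311.7 237. ] size [43.4 72.8] -> [ 0.6594 -0.1319  0.1616]
opening dark
  px [405.9  75.6] size [30.8 34. ] -> [0.5884 0.1078 0.094 ]
(array([ 13.97, -13.03,  -3.11]), array([-0.4,  0. , -0.2]))
```

carry_out(
  rows=[
    [[2,-2,-3.1],[0,0,0],1],
    [[5,-5,-3.1],[0,0,0],1],
    [[8,-8,-3.1],[0,0,0],1],
    [[11,-10.5,-3.1],[0,0,0],1],
    [[13,-12.3,-3.1],[0,0,0],1],
    [[14,-13,-3.1],[0,0,0],1],
    [[14,-13,-3.1],[0,0,0],1],
    [[14,-13,-3.1],[0,0,0],1],
  ],
)

```text
clock: 18.15
tool_pos: [0.568, 0.0289, 0.1643]
eef_rot: [0.795, 0.607, -0.003, -0.002]
contact_force: [0.1, -0.1, -0.2]
opening: 0.122
finger_force: 20.0
```

Run:
```python
from h import *
s=snap('wrist','w10.png');st=r.get_state();p=st['tool_pos'];print(p,st['q'].round(2),np.degrees((down(-15).inv()*R.from_quat(st['eef_rot'])).as_rotvec()).round(1))
u,v=map(int,proj(s,(.5884,.1078,.094)));print(u,v)
B=(u-40,max(0,v-40),u+40,v+40)
print('dark');o=blobs(s,(0,0,0),(180,255,60),B,.094,2)
print('bright rim');blobs(s,(0,0,190),(180,60,255),B,.1,2)
g=cv2.cvtColor(s['image'],cv2.COLOR_RGB2GRAY);print(g[v,u-45:u+45].tolist());print(g[max(0,v-45):v+45,u].tolist())
print('disk');blobs(s,(0,120,15),(6,255,255),(240,180,400,300),p[2]+.0285,2)
```

```text
[0.56818596 0.0282614  0.16459206] [-0.52  0.78  0.71  1.8  -0.68  0.82  0.26] [ 0.3 -0.2  0.4]
310 80
dark
  px [271. 116.] size [0. 0.] -> [0.5556 0.0923 0.094 ]
  px [311.5  79.8] size [45.9 48.5] -> [0.5889 0.1078 0.094 ]
bright rim
  px [287.6  80.3] size [51.2 86. ] -> [0.5737 0.1113 0.1   ]
  px [314.5  75.1] size [72.3 86.8] -> [0.5915 0.1098 0.1   ]
[207, 201, 200, 191, 212, 231, 225, 178, 124, 104, 147, 215, 232, 190, 187, 227, 236, 236, 236, 235, 236, 233, 183, 90, 36, 26, 24, 24, 25, 25, 24, 24, 24, 23, 25, 25, 26, 26, 26, 25, 25, 25, 26, 27, 27, 26, 26, 24, 26, 27, 26, 26, 27, 27, 26, 26, 27, 27, 25, 23, 26, 24, 27, 27, 26, 23, 20, 20, 13, 21, 81, 201, 234, 236, 236, 236, 236, 235, 232, 191, 212, 234, 224, 168, 109, 102, 144, 195, 227, 226]
[232, 205, 160, 194, 176, 164, 232, 236, 228, 110, 123, 193, 202, 207, 234, 236, 236, 236, 229, 143, 70, 39, 16, 16, 13, 15, 17, 25, 28, 27, 27, 24, 27, 26, 26, 27, 25, 26, 26, 26, 27, 27, 26, 26, 26, 26, 25, 24, 25, 24, 26, 24, 24, 27, 24, 23, 25, 25, 24, 24, 23, 22, 24, 24, 23, 25, 23, 26, 22, 42, 130, 232, 236, 236, 236, 236, 236, 236, 230, 196, 233, 229, 115, 95, 117, 183, 227, 231, 205, 128]
disk
  px [312.4 289.7] size [18.8 32.4] -> [0.5636 0.0112 0.1931]
  px [311.7 236.5] size [42.6 72.3] -> [0.5705 0.0376 0.1931]
```

Run:
```python
from h import *
s=snap('wrist');st=r.get_state();p=np.array(st['tool_pos']);T=R.from_quat(st['eef_rot']);print(p)
m=cv2.inRange(cv2.cvtColor(s['image'],cv2.COLOR_RGB2HSV),(0,120,15),(6,255,255));m[:,:240]=0;m[:,400:]=0;m[:180]=0;m[300:]=0
ys,xs=np.nonzero(m);print('rows',ys.min(),'cols at rows',[(y,xs[ys==y].min(),xs[ys==y].max()) for y in range(ys.min(),ys.min()+40,4)])
for dx in(-.004,-.002,0,.002,.004):
    a=np.linspace(-np.pi,np.pi,361)
    for z in(-.0285,-.0225):
        q=np.array([proj(s,p+T.apply((dx+.0205*np.cos(t),0.0205*np.sin(t),z))) for t in a]);print(dx,z,'top row',q[:,1].min().round(1),'cols',q[:,0].min().round(1),q[:,0].max().round(1),'row of widest',q[q[:,0].argmin(),1].round(1))
```

```text
[0.56824899 0.02815143 0.16474836]
rows 215 cols at rows [(215, np.int64(303), np.int64(320)), (219, np.int64(292), np.int64(331)), (223, np.int64(286), np.int64(337)), (227, np.int64(281), np.int64(342)), (231, np.int64(278), np.int64(345)), (235, np.int64(277), np.int64(348)), (239, np.int64(274), np.int64(341)), (243, np.int64(300), np.int64(324)), (247, np.int64(299), np.int64(325)), (251, np.int64(300), np.int64(325))]
-0.004 -0.0285 top row 221.1 cols 268.1 355.9 row of widest 261.2
-0.004 -0.0225 top row 216.8 cols 269.6 354.3 row of widest 255.6
-0.002 -0.0285 top row 217.0 cols 267.9 356.0 row of widest 257.2
-0.002 -0.0225 top row 212.8 cols 269.4 354.5 row of widest 251.8
0 -0.0285 top row 212.7 cols 267.8 356.2 row of widest 253.3
0 -0.0225 top row 208.7 cols 269.3 354.6 row of widest 248.0
0.002 -0.0285 top row 208.5 cols 267.6 356.3 row of widest 249.3
0.002 -0.0225 top row 204.6 cols 269.2 354.8 row of widest 244.1
0.004 -0.0285 top row 204.2 cols 267.5 356.5 row of widest 245.3
0.004 -0.0225 top row 200.4 cols 269.0 354.9 row of widest 240.2
```

Run:
```python
from h import *
print(rel((.5896,.1105,.1),down(-15)))
```

```text
(array([ 8.52, -0.09,  6.45]), array([-0.3,  0.2, -0.4]))
```

carry_out(
  rows=[
    [[3,0,0],[0,0,0],1],
    [[6,-0.1,0],[-0.3,0.2,-0.4],1],
    [[8,-0.1,1],[-0.3,0.2,-0.4],1],
    [[8.5,-0.1,3],[-0.3,0.2,-0.4],1],
    [[8.5,-0.1,5],[-0.3,0.2,-0.4],1],
    [[8.5,-0.1,6.4],[-0.3,0.2,-0.4],1],
    [[8.5,-0.1,6.4],[-0.3,0.2,-0.4],1],
    [[8.5,-0.1,6.4],[-0.3,0.2,-0.4],1],
  ],
)

```text
clock: 19.05
tool_pos: [0.5889, 0.1117, 0.1009]
eef_rot: [0.793, 0.609, 0.0, -0.001]
contact_force: [1.2, -0.3, -0.6]
opening: 0.126
finger_force: 20.0
```

Run:
```python
from h import *
for i in range(3): st=r.get_state();print(st['tool_pos'].round(4),end=' ');r.snapshot('top')
print(rel((.5896,.1105,.0742),down(-15)))
```

```text
[0.5889 0.1117 0.1009] [0.5893 0.1119 0.1014] [0.5894 0.1121 0.1017] (array([-0.18,  0.07,  2.76]), array([ 0. , -0.2,  0.1]))
```

carry_out(
  rows=[
    [[-0.1,0,0.8],[0,0,0],1],
    [[-0.2,0.1,1.6],[0,0,0],1],
    [[-0.2,0.1,2.0],[0,0,0],1],
    [[-0.2,0.1,2.3],[0,0,0],1],
    [[-0.2,0.1,2.3],[0,0,0],1],
  ],
)

```text
clock: 19.7
tool_pos: [0.5886, 0.1107, 0.0772]
eef_rot: [0.792, 0.61, 0.0, -0.002]
contact_force: [0.1, -0.4, -0.5]
opening: 0.124
finger_force: 20.0
```

carry_out(
  rows=[
    [[0,0,0.2],[0,0,0],1],
    [[0,0,0.4],[0,0,0],1],
    [[0,0,0.4],[0,0,0],1],
  ],
)

```text
clock: 20.0
tool_pos: [0.5893, 0.1107, 0.0742]
eef_rot: [0.792, 0.61, 0.001, -0.001]
contact_force: [0.0, -0.4, 2.2]
opening: 0.126
finger_force: 20.0
```

Disk seated at the expected height (0.0742). Release, rise and go over the ring.

carry_out(
  rows=[
    [[0,0,-0.1],[0,0,0],0.6],
    [[0,0,-0.1],[0,0,0],0.6],
    [[0,0,-0.1],[0,0,0],0.6],
    [[0,0,-0.1],[0,0,0],0.6],
    [[0,0,-4],[0,0,0],0.5],
    [[0,0,-8],[0,0,0],0],
    [[3.3,-3.8,-8],[0,0,0],0],
    [[6.6,-7.6,-8],[0,0,0],0],
    [[10,-11.4,-8],[0,0,0],0],
    [[13.2,-15.2,-8],[0,0,0],0],
    [[16.5,-19,-8],[0,0,0],0],
    [[16.7,-19.3,-7],[0,0,0],0],
  ],
)

```text
clock: 21.2
tool_pos: [0.4405, 0.3291, 0.1439]
eef_rot: [0.789, 0.615, 0.001, -0.004]
contact_force: [0.4, 0.9, 0.6]
opening: 1.0
finger_force: 0.0
```

carry_out(
  rows=[
    [[0,0,0],[0,0,0],0],
    [[0,0,0],[0,0,0],0],
  ],
)

```text
clock: 21.4
tool_pos: [0.4463, 0.3197, 0.1447]
eef_rot: [0.793, 0.609, 0.001, -0.0]
contact_force: [0.3, 0.0, 0.8]
opening: 0.999
finger_force: 0.0
```

Run:
```python
from h import *
st=r.get_state();s=snap('wrist','w11.png');p=st['tool_pos'];print(p,st['q'].round(2))
u,v=map(int,proj(s,(.446,.322,.018)));print(u,v)
o=blobs(s,(15,120,40),(35,255,255),(u-60,max(0,v-60),u+60,min(235,v+60)),.018,2)
g=o[-1][1]
print('to view of ring',rel((g[0]+.0028*.259,g[1]+.0028*.966,p[2]),down(-15)))
# jar+disk check in top & scene
for n in('top','scene'):
    c=snap(n,n+'11.png');u,v=map(int,proj(c,(.589,.108,.102)));print(n);blobs(c,(0,120,20),(8,255,255),(u-15,v-15,u+15,v+15),.102,1)
```

```text
[0.44629081 0.3196606  0.14466453] [-1.12  0.81  0.75  1.89 -0.79  0.77 -0.18]
310 177
  px [308.8 171.7] size [73.7 74.1] -> [0.4458 0.3277 0.018 ]
to view of ring (array([ 1.07, -0.32,  0.02]), array([ 0. , -0.1, -0. ]))
top
  px [295.1 189.6] size [13.5 13.8] -> [0.5863 0.1079 0.102 ]
scene
  px [333.8 199.4] size [10.8 15.7] -> [0.5894 0.1057 0.102 ]
```

carry_out(
  newtons=35,
  rows=[
    [[1.1,-0.3,4],[0,0,0],0],
    [[1.1,-0.3,8],[0,0,0],0],
    [[1.1,-0.3,12],[0,0,0],0],
    [[1.1,-0.3,15],[0,0,0],0],
    [[1.1,-0.3,16.5],[0,0,0],0],
    [[1.1,-0.3,17.1],[0,0,0],0],
    [[1.1,-0.3,17.1],[0,0,0],0.2],
    [[1.1,-0.3,17.1],[0,0,0],1],
    [[1.1,-0.3,17.1],[0,0,0],1],
    [[1.1,-0.3,17.1],[0,0,0],1],
    [[1.1,-0.3,17.1],[0,0,0],1],
  ],
)

```text
clock: 22.65
tool_pos: [0.446, 0.3334, -0.0255]
eef_rot: [0.793, 0.61, 0.002, -0.001]
contact_force: [-0.9, -1.4, 6.4]
opening: 0.739
finger_force: 35.0
```

carry_out(
  rows=[
    [[0,0,-4],[0,0,0],1],
    [[0,0,-9],[0,0,0],1],
    [[0,0,-14],[0,0,0],1],
    [[0,0,-18],[0,0,0],1],
    [[0,0,-20],[0,0,0],1],
    [[0,0,-20],[0,0,0],1],
  ],
)

```text
clock: 23.25
tool_pos: [0.4465, 0.3336, 0.1762]
eef_rot: [0.792, 0.61, 0.003, -0.001]
contact_force: [0.6, 0.4, -1.5]
opening: 0.739
finger_force: 35.0
```

```bash
cat > ring.py <<'E'
from h import *
s=snap('wrist','w12.png');st=r.get_state();p=np.array(st['tool_pos']);T=R.from_quat(st['eef_rot']);print(p,st['q'].round(2),st['opening'])
m=cv2.inRange(cv2.cvtColor(s['image'],cv2.COLOR_RGB2HSV),(12,110,30),(38,255,255));m[:,:220]=0;m[:,410:]=0;m[:150]=0
m=cv2.morphologyEx(m,cv2.MORPH_OPEN,np.ones((3,3)))
c=max(cv2.findContours(m,0,1)[0],key=cv2.contourArea);x,y,w,h=cv2.boundingRect(c);print('ring bbox',x,y,w,h)
for Y in range(y,y+40,5):
    k=np.nonzero(m[Y])[0];print(Y,k.min(),k.max(),end='; ')
print()
a=np.linspace(-np.pi,np.pi,361)
for zt in(-.0455,-.0355):
  for dx in(-.008,-.005,-.002,.001):
    q=np.array([proj(s,p+T.apply((dx+.033*np.cos(t),.033*np.sin(t),zt))) for t in a]);print(zt,dx,'top row',q[:,1].min().round(1),'col',q[q[:,1].argmin(),0].round(1))
E
python3 ring.py
```

```text
[0.44515573 0.33330422 0.17421218] [-1.13  0.75  0.73  1.84 -0.68  0.81 -0.3 ] 0.7360235368761157
ring bbox 236 199 153 101
199 301 323; 204 284 339; 209 275 349; 214 267 356; 219 262 362; 224 258 366; 229 254 370; 234 250 373; 
-0.0455 -0.008 top row 214.6 col 309.1
-0.0455 -0.005 top row 207.5 col 309.0
-0.0455 -0.002 top row 200.4 col 309.0
-0.0455 0.001 top row 193.1 col 309.0
-0.0355 -0.008 top row 207.3 col 309.2
-0.0355 -0.005 top row 200.6 col 309.1
-0.0355 -0.002 top row 193.9 col 309.1
-0.0355 0.001 top row 187.1 col 309.1
```

Run:
```python
from h import *
im=cv2.imread('pics/w12.png')
print([tuple(int(t) for t in im[y,312,::-1]) for y in range(192,262,2)])
st=r.get_state();s=snap('wrist');p=np.array(st['tool_pos']);T=R.from_quat(st['eef_rot'])
for dx in(-.008,-.005,-.002):
    print(dx,[ (n,proj(s,p+T.apply((dx+x,0,z)))[1].round(1)) for n,x,z in(('bot',.033,-.0257),('top',.033,-.0437),('hole front',.016,-.0437),('hole back',-.016,-.0437))])
```

```text
[(67, 68, 67), (66, 67, 65), (64, 65, 63), (66, 66, 61), (71, 50, 17), (76, 54, 15), (74, 50, 12), (76, 53, 15), (74, 51, 14), (73, 50, 12), (195, 139, 34), (199, 143, 33), (201, 144, 35), (199, 143, 35), (195, 140, 34), (196, 141, 33), (198, 142, 35), (198, 142, 36), (195, 139, 32), (197, 141, 36), (198, 142, 36), (198, 142, 37), (198, 142, 37), (197, 140, 33), (198, 142, 34), (183, 129, 31), (96, 66, 16), (94, 63, 15), (94, 65, 18), (73, 72, 66), (70, 72, 69), (70, 72, 70), (67, 71, 67), (64, 66, 65), (69, 71, 69)]
-0.008 [('bot', np.float64(200.9)), ('top', np.float64(213.5)), ('hole front', np.float64(252.2)), ('hole back', np.float64(319.0))]
-0.005 [('bot', np.float64(194.6)), ('top', np.float64(206.4)), ('hole front', np.float64(245.6)), ('hole back', np.float64(313.0))]
-0.002 [('bot', np.float64(188.1)), ('top', np.float64(199.2)), ('hole front', np.float64(238.8)), ('hole back', np.float64(307.0))]
```

```bash
cat >> h.py <<'E'
C=np.array([-.007,.0013,0])
JAR=np.array([.5889,.1078,0])
def tcp(yaw,z): return JAR-down(yaw).apply(C)*[1,1,0]+[0,0,z]
E
python3 - <<'E'
from h import *
print(rel(tcp(85,.13),down(85)))
E
```

```text
(array([-18.33,  19.08,   4.2 ]), array([ -0. ,  -0.2, -99.8]))
```

carry_out(
  rows=[
    [[-2,2,0],[0,0,-8.5],1],
    [[-4,4,0],[0,0,-17],1],
    [[-6,6,0],[0,0,-25.5],1],
    [[-8,8,0],[0,0,-34],1],
    [[-10,10,0],[0,0,-42.5],1],
    [[-12,12,0],[0,0,-51],1],
    [[-14,14,0],[0,0,-59.5],1],
    [[-16,16,0],[0,0,-68],1],
    [[-17.5,18,0],[0,0,-76.5],1],
    [[-18.3,19.1,0],[0,0,-85],1],
    [[-18.3,19.1,2],[0,-0.2,-93],1],
    [[-18.3,19.1,4.2],[0,-0.2,-99.8],1],
  ],
)

```text
clock: 24.55
tool_pos: [0.5823, 0.1066, 0.1288]
eef_rot: [0.042, 0.999, 0.0, -0.0]
contact_force: [-0.5, 0.4, -0.7]
opening: 0.739
finger_force: 35.0
```

carry_out(
  rows=[
    [[0,0,0],[0,0,0],1],
    [[0,0,0],[0,0,0],1],
    [[0,0,0],[0,0,0],1],
  ],
)

```text
clock: 24.85
tool_pos: [0.5831, 0.1071, 0.131]
eef_rot: [0.045, 0.999, 0.0, 0.001]
contact_force: [-1.0, 0.7, -0.9]
opening: 0.742
finger_force: 35.0
```

```bash
python3 ring.py
python3 - <<'E'
from h import *
st=r.get_state();T=R.from_quat(st['eef_rot'])
print(np.degrees((down(85).inv()*T).as_rotvec()).round(2),'ring err tool cm',(T.inv().apply(JAR-(st['tool_pos']+T.apply(C)))*100).round(2))
print(rel(tcp(85,.10),down(85)))
E
```

```text
[0.58339304 0.10720202 0.13137875] [-0.34  0.75  0.15  1.75 -0.16  0.65  1.38] 0.7429908109498916
ring bbox 225 167 164 133
167 240 378; 172 234 382; 177 228 386; 182 225 390; 187 228 393; 192 233 397; 197 237 400; 202 242 397; 
-0.0455 -0.008 top row 215.9 col 312.2
-0.0455 -0.005 top row 208.7 col 312.2
-0.0455 -0.002 top row 201.4 col 312.2
-0.0455 0.001 top row 194.0 col 312.2
-0.0355 -0.008 top row 208.3 col 312.2
-0.0355 -0.005 top row 201.5 col 312.2
-0.0355 -0.002 top row 194.7 col 312.2
-0.0355 0.001 top row 187.8 col 312.2
[-0.02 -0.12  0.11] ring err tool cm [ 0.18 -0.03 13.14]
(array([ 0.16, -0.02,  3.14]), array([ 0. ,  0.1, -0.1]))
```

Run:
```python
from h import *
s=snap('wrist','w13.png');im=s['image'];st=r.get_state();p=np.array(st['tool_pos']);T=R.from_quat(st['eef_rot']);print(p)
print([(y,)+tuple(int(t) for t in im[y,312]) for y in range(180,264,2)])
for dx in(-.008,-.005,-.002):
    print(dx,[ (n,proj(s,p+T.apply((dx+x,0,z)))[1].round(1)) for n,x,z in(('bot',.033,-.0257),('top',.033,-.0437),('hole front',.016,-.0437))])
print('row225',[(x,)+tuple(int(t) for t in im[225,x]) for x in list(range(236,266,2))+list(range(360,392,2))])
for dx in (-.007,): 
    a=np.linspace(-1.5,1.5,301);q=np.array([proj(s,p+T.apply((dx+.033*np.cos(t),.033*np.sin(t),-.0437))) for t in a]);print([np.interp(225,q[:151,1][::-1],q[:151,0][::-1]).round(1),np.interp(225,q[150:,1],q[150:,0]).round(1)])
```

```text
[0.58344748 0.107226   0.13151284]
[(180, 75, 72, 67), (182, 77, 73, 69), (184, 86, 82, 76), (186, 123, 119, 111), (188, 110, 97, 90), (190, 58, 5, 2), (192, 91, 8, 4), (194, 90, 5, 2), (196, 91, 6, 3), (198, 88, 17, 6), (200, 72, 50, 15), (202, 72, 49, 16), (204, 72, 50, 16), (206, 73, 50, 13), (208, 73, 51, 14), (210, 75, 51, 13), (212, 123, 86, 22), (214, 127, 89, 26), (216, 124, 86, 23), (218, 124, 87, 23), (220, 121, 86, 23), (222, 122, 85, 22), (224, 122, 86, 22), (226, 121, 85, 21), (228, 121, 85, 24), (230, 122, 85, 24), (232, 122, 86, 23), (234, 123, 85, 23), (236, 123, 86, 22), (238, 123, 86, 23), (240, 124, 85, 24), (242, 122, 84, 23), (244, 121, 86, 24), (246, 117, 82, 22), (248, 117, 76, 20), (250, 91, 13, 5), (252, 82, 43, 38), (254, 123, 119, 111), (256, 128, 124, 116), (258, 155, 150, 139), (260, 235, 235, 229), (262, 179, 132, 94)]
-0.008 [('bot', np.float64(201.3)), ('top', np.float64(213.9)), ('hole front', np.float64(252.7))]
-0.005 [('bot', np.float64(194.9)), ('top', np.float64(206.8)), ('hole front', np.float64(246.0))]
-0.002 [('bot', np.float64(188.5)), ('top', np.float64(199.6)), ('hole front', np.float64(239.3))]
row225 [(236, 165, 168, 162), (238, 165, 169, 163), (240, 163, 167, 161), (242, 163, 167, 161), (244, 163, 167, 161), (246, 163, 167, 161), (248, 164, 168, 162), (250, 162, 166, 159), (252, 161, 166, 160), (254, 163, 168, 162), (256, 127, 124, 109), (258, 71, 51, 17), (260, 70, 49, 15), (262, 70, 49, 16), (264, 77, 54, 14), (360, 74, 51, 17), (362, 68, 48, 14), (364, 73, 51, 17), (366, 74, 50, 17), (368, 96, 50, 21), (370, 109, 55, 26), (372, 111, 54, 26), (374, 95, 46, 23), (376, 54, 31, 21), (378, 137, 136, 131), (380, 162, 166, 158), (382, 165, 168, 163), (384, 162, 165, 159), (386, 164, 168, 163), (388, 164, 168, 162), (390, 160, 164, 158)]
[np.float64(266.3), np.float64(357.8)]
```

carry_out(
  rows=[
    [[0.1,0.1,1.5],[0,0.1,-0.1],1],
    [[0.1,0.1,3.5],[0,0.1,-0.1],1],
    [[0.1,0.1,4.8],[0,0.1,-0.1],1],
    [[0.1,0.1,5.4],[0,0.1,-0.1],1],
    [[0.1,0.1,5.4],[0,0.1,-0.1],1],
    [[0.1,0.1,5.4],[0,0.1,-0.1],1],
  ],
)

```text
clock: 25.55
tool_pos: [0.5826, 0.1081, 0.0773]
eef_rot: [0.043, 0.999, 0.0, 0.0]
contact_force: [0.1, -0.1, 0.0]
opening: 0.74
finger_force: 35.0
```

carry_out(
  rows=[
    [[0,0,0.2],[0,0,0],1],
    [[0,0,0.4],[0,0,0],1],
    [[0,0,0.4],[0,0,0],1],
  ],
)

```text
clock: 25.85
tool_pos: [0.5821, 0.1081, 0.0728]
eef_rot: [0.043, 0.999, 0.0, -0.0]
contact_force: [0.2, -0.1, -0.9]
opening: 0.737
finger_force: 35.0
```

carry_out(
  rows=[
    [[0,0,0.2],[0,0,0],1],
    [[0,0,0.3],[0,0,0],1],
    [[0,0,0.3],[0,0,0],1],
  ],
)

```text
clock: 26.15
tool_pos: [0.5819, 0.1081, 0.0696]
eef_rot: [0.043, 0.999, 0.0, -0.001]
contact_force: [-0.3, 0.5, -0.9]
opening: 0.74
finger_force: 35.0
```

carry_out(
  rows=[
    [[0,0,0.2],[0,0,0],1],
    [[0,0,0.2],[0,0,0],1],
  ],
)

```text
clock: 26.35
tool_pos: [0.5819, 0.108, 0.0675]
eef_rot: [0.043, 0.999, 0.0, -0.001]
contact_force: [-0.1, -0.2, -1.2]
opening: 0.739
finger_force: 35.0
```

carry_out(
  rows=[
    [[0,0,0.15],[0,0,0],1],
    [[0,0,0.15],[0,0,0],1],
  ],
)

```text
clock: 26.55
tool_pos: [0.5822, 0.1081, 0.0668]
eef_rot: [0.043, 0.999, 0.0, -0.0]
contact_force: [-1.4, -1.0, 3.6]
opening: 0.737
finger_force: 35.0
```

carry_out(
  rows=[
    [[0,0,0.15],[0,0,0],1],
    [[0,0,0.15],[0,0,0],1],
  ],
)

```text
clock: 26.75
tool_pos: [0.5823, 0.1081, 0.0664]
eef_rot: [0.043, 0.999, 0.0, 0.0]
contact_force: [-3.6, -0.1, 12.8]
opening: 0.744
finger_force: 35.0
```

carry_out(
  rows=[
    [[0,0.09,0],[0,0,8],1],
    [[-0.03,0.19,0],[0,0,16],1],
    [[-0.06,0.27,0.05],[0,0,24],1],
    [[-0.1,0.36,0.1],[0,0,32],1],
    [[-0.16,0.43,0.15],[0,0,40],1],
    [[-0.16,0.43,0.15],[0,0,40],1],
  ],
)

```text
clock: 27.35
tool_pos: [0.5851, 0.1125, 0.0641]
eef_rot: [0.384, 0.923, 0.0, 0.001]
contact_force: [-0.7, 1.5, 5.8]
opening: 0.736
finger_force: 35.0
```

Run:
```python
from h import *
st=r.get_state();T=R.from_quat(st['eef_rot']);C=np.array([-.0067,0,0]);print(st['moment'],st['contact_force'],'ring ctr',(st['tool_pos']+T.apply(C)).round(4),'yaw',np.degrees((down(85).inv()*T).as_rotvec()).round(1),st['q'].round(2))
```

```text
[ 0.03584906  0.11863888 -0.12987236] [-0.72434284  1.47140066  5.76434318] ring ctr [0.5899 0.1077 0.0642] yaw [-0.1 -0.1 40.1] [-0.43  0.87  0.3   1.78 -0.44  0.55  0.93]
```

carry_out(
  rows=[
    [[0,0.09,0.05],[0,0,8],1],
    [[-0.03,0.19,0.1],[0,0,16],1],
    [[-0.06,0.27,0.15],[0,0,24],1],
    [[-0.1,0.36,0.2],[0,0,32],1],
    [[-0.16,0.43,0.25],[0,0,40],1],
    [[-0.16,0.43,0.25],[0,0,40],1],
  ],
)

```text
clock: 27.95
tool_pos: [0.5891, 0.1142, 0.0616]
eef_rot: [0.676, 0.737, 0.0, 0.0]
contact_force: [-0.7, 1.0, 5.9]
opening: 0.739
finger_force: 35.0
```

Run:
```python
from h import *
st=r.get_state();T=R.from_quat(st['eef_rot']);C=np.array([-.0067,0,0]);print(st['moment'],st['contact_force'],'ring ctr',(st['tool_pos']+T.apply(C)).round(4),'yaw',np.degrees((down(85).inv()*T).as_rotvec()).round(1),st['q'].round(2))
```

```text
[-0.03974953  0.19157642 -0.08547387] [-0.73748271  1.01545598  5.89848886] ring ctr [0.5896 0.1075 0.0616] yaw [-0.1 -0.1 80.1] [-0.53  0.92  0.48  1.78 -0.68  0.62  0.45]
```

carry_out(
  rows=[
    [[0,0.09,0.05],[0,0,8],1],
    [[-0.03,0.19,0.1],[0,0,16],1],
    [[-0.06,0.27,0.15],[0,0,24],1],
    [[-0.06,0.27,0.15],[0,0,24],1],
  ],
)

```text
clock: 28.35
tool_pos: [0.5919, 0.1136, 0.0614]
eef_rot: [0.815, 0.58, 0.001, 0.0]
contact_force: [-3.1, 0.7, 14.8]
opening: 0.74
finger_force: 35.0
```

```bash
cat > st.py <<'E'
from h import *
st=r.get_state();T=R.from_quat(st['eef_rot']);C=np.array([-.0067,0,0]);print(st['moment'].round(2),st['contact_force'].round(1),'ring ctr',(st['tool_pos']+T.apply(C)).round(4),'yaw',np.degrees((down(85).inv()*T).as_rotvec()).round(1),st['q'].round(2))
E
python3 st.py
```

```text
[-0.02  0.89 -0.24] [-3.1  0.7 14.8] ring ctr [0.5897 0.1072 0.0614] yaw [-1.000e-01 -0.000e+00  1.041e+02] [-0.58  0.95  0.6   1.77 -0.81  0.68  0.14]
```

carry_out(
  newtons=50,
  rows=[
    [[0,0,-0.15],[0,0,0],1],
    [[0,0.09,-0.15],[0,0,8],1],
    [[-0.03,0.19,-0.15],[0,0,16],1],
    [[-0.03,0.19,-0.15],[0,0,16],1],
  ],
)

```text
clock: 28.75
tool_pos: [0.5934, 0.1129, 0.0615]
eef_rot: [0.887, 0.461, 0.0, 0.0]
contact_force: [-0.3, 0.8, 7.0]
opening: 0.736
finger_force: 50.0
```

```bash
python3 st.py
```

```text
[ 0.03  0.24 -0.12] [-0.3  0.8  7. ] ring ctr [0.5896 0.1075 0.0615] yaw [-1.000e-01 -0.000e+00  1.201e+02] [-0.61  0.97  0.67  1.77 -0.88  0.73 -0.07]
```

carry_out(
  rows=[
    [[0,0.09,0],[0,0,8],1],
    [[-0.03,0.19,0],[0,0,16],1],
    [[-0.03,0.19,0],[0,0,16],1],
  ],
)

```text
clock: 29.05
tool_pos: [0.5945, 0.1114, 0.0614]
eef_rot: [0.943, 0.333, 0.0, 0.0]
contact_force: [-0.7, -0.3, 6.5]
opening: 0.739
finger_force: 50.0
```

```bash
python3 st.py
```

```text
[ 0.    0.41 -0.36] [-0.7 -0.3  6.5] ring ctr [0.5893 0.1072 0.0614] yaw [ -0.   -0.  136.1] [-0.64  1.    0.72  1.77 -0.93  0.76 -0.31]
```

Torque is starting to rise; continue.

carry_out(
  rows=[
    [[0,0.06,0],[0,0,5],1],
    [[-0.02,0.12,0],[0,0,10],1],
    [[-0.02,0.12,0],[0,0,10],1],
  ],
)

```text
clock: 29.35
tool_pos: [0.595, 0.1102, 0.0614]
eef_rot: [0.968, 0.251, -0.0, 0.0]
contact_force: [-1.6, -0.5, 4.7]
opening: 0.733
finger_force: 50.0
```

```bash
python3 st.py
```

```text
[-0.19  0.45 -0.08] [-1.6 -0.5  4.7] ring ctr [0.5891 0.1069 0.0614] yaw [  0.   -0.  145.9] [-0.64  1.    0.74  1.77 -0.95  0.78 -0.46]
```

carry_out(
  rows=[
    [[0,0.06,0],[0,0,5],1],
    [[-0.02,0.12,0],[0,0,10],1],
    [[-0.02,0.12,0],[0,0,10],1],
  ],
)

```text
clock: 29.65
tool_pos: [0.5967, 0.1095, 0.0614]
eef_rot: [0.986, 0.166, 0.001, 0.0]
contact_force: [1.3, 0.2, 3.4]
opening: 0.736
finger_force: 50.0
```

```bash
python3 st.py
```

```text
[-0.12 -0.31  0.02] [1.3 0.2 3.4] ring ctr [0.5903 0.1073 0.0614] yaw [ -0.2  -0.  155.9] [-0.64  1.01  0.76  1.76 -0.96  0.78 -0.63]
```

carry_out(
  rows=[
    [[0,0.09,0],[0,0,8],1],
    [[-0.03,0.19,0],[0,0,16],1],
    [[-0.06,0.27,0],[0,0,24],1],
  ],
)

```text
clock: 29.95
tool_pos: [0.603, 0.1061, 0.062]
eef_rot: [0.999, -0.041, 0.007, 0.002]
contact_force: [17.2, -4.3, -8.2]
opening: 0.71
finger_force: 55.7
```

```bash
echo "print('jt',st['joint_torque'].round(2),st['clock'])" >> st.py; python3 st.py
```

```text
[-0.86 -3.67  2.84] [17.2 -4.3 -8.2] ring ctr [0.5963 0.1067 0.0619] yaw [ -1.3  -0.3 179.6] [-0.65  1.01  0.77  1.76 -0.98  0.79 -1.03]
jt [ -1.22 -55.76  11.12   1.42  -0.22   5.31  -1.38] 29.95
```

carry_out(
  rows=[
    [[0,0.09,0],[0,0,8],1],
    [[-0.03,0.19,0],[0,0,16],1],
    [[-0.06,0.27,0],[0,0,24],1],
  ],
)

```text
clock: 30.25
tool_pos: [0.6114, 0.0958, 0.0642]
eef_rot: [0.968, -0.251, 0.018, 0.004]
contact_force: [27.9, -11.7, -12.5]
opening: 0.588
finger_force: 70.6
```

```bash
python3 st.py
```

```text
[-2.48 -5.63  2.32] [ 27.9 -11.7 -12.5] ring ctr [0.6055 0.0991 0.064 ] yaw [   2.9    0.5 -155.9] [-0.64  1.02  0.79  1.75 -0.99  0.78 -1.44]
jt [-10.34 -55.02   4.42   3.28  -0.18   9.42  -0.63] 30.25
```

The ring locked (moment ~3 N m) and the pads slid off it. Releasing.

carry_out(
  newtons=10,
  rows=[
    [[0,0,0],[0,0,0],0.2],
    [[0,0,0],[0,0,0],0],
    [[0,0,0],[0,0,0],0],
    [[0,0,0],[0,0,0],0],
    [[0,0,0],[0,0,0],0],
  ],
)

```text
clock: 30.75
tool_pos: [0.5933, 0.1045, 0.0602]
eef_rot: [0.968, -0.25, -0.002, -0.0]
contact_force: [0.0, -0.1, -0.1]
opening: 0.999
finger_force: 0.0
```

```bash
python3 st.py
python3 - <<'E'
from h import *
for n in('top','scene'):
    s=snap(n,n+'20.png');u,v=map(int,proj(s,(.589,.108,.105)));print(n,(u,v));blobs(s,(15,110,40),(35,255,255),(u-18,v-18,u+18,v+18),.105,1);blobs(s,(0,130,20),(8,255,255),(u-10,v-10,u+10,v+10),.102,1)
E
```

```text
[ 0.04  0.17 -0.06] [ 0.  -0.1 -0.1] ring ctr [0.5874 0.1077 0.0602] yaw [  -0.2   -0.  -156.1] [-0.65  1.02  0.78  1.77 -0.98  0.8  -1.43]
jt [ 1.200e-01 -5.324e+01  1.285e+01 -7.920e+00 -1.000e-02 -6.000e-02
  1.000e-02] 30.75
top (295, 188)
  px [292.  195.8] size [ 9.7 20. ] -> [0.5681 0.1164 0.105 ]
  px [291.9 192.7] size [2.2 0.4] -> [0.5775 0.1167 0.102 ]
scene (334, 198)
  px [334.  200.3] size [22.8 26.2] -> [0.5946 0.1022 0.105 ]
  px [334.3 198.3] size [ 6.9 11.2] -> [0.5866 0.1094 0.102 ]
```

carry_out(
  rows=[
    [[0,0,-4],[0,0,0],0],
    [[0,0,-8],[0,0,0],0],
    [[0,0,-12],[0,0,0],0],
    [[0,0,-16],[0,0,0],0],
    [[0,0,-16],[0,0,0],0],
    [[0,0,-16],[0,0,0],0],
  ],
)

```text
clock: 31.45
tool_pos: [0.5946, 0.1043, 0.2212]
eef_rot: [0.968, -0.25, -0.0, -0.001]
contact_force: [-0.3, 0.6, -0.0]
opening: 1.0
finger_force: 0.0
```

Run:
```python
from h import *
s=snap('wrist','w21.png');st=r.get_state();p=st['tool_pos'];print(p,np.degrees((down(-119).inv()*R.from_quat(st['eef_rot'])).as_rotvec()).round(1))
u,v=map(int,proj(s,(.589,.108,.105)));print(u,v)
B=(u-60,max(0,v-60),u+60,v+60)
print('ring top');o=blobs(s,(14,130,60),(35,255,255),B,.105,1)
print('red hole');q=blobs(s,(0,130,30),(8,255,255),(u-30,v-30,u+30,v+30),.104,1)
depth=lambda z:-(np.array(s['pose'])[:3,:3].T@(np.array([.589,.108,z])-np.array(s['pose'])[:3,3]))[2]
print('expected outer px',s['fx']*.066/depth(.105),'hole',s['fx']*.032/depth(.105))
print('regrip',rel(o[0][1]*[1,1,0]+.0028*R.from_quat(st['eef_rot']).apply([1,0,0])+[0,0,.0615],R.from_quat(st['eef_rot'])))
```

```text
[0.59379554 0.10449415 0.21996777] [-0.  -0.1 -0.1]
311 190
ring top
  px [310.2 189. ] size [75.6 80.2] -> [0.5905 0.1082 0.105 ]
red hole
  px [310.8 189.2] size [34.9 35.5] -> [0.5898 0.108  0.104 ]
expected outer px 76.0886006971267 hole 36.891442762243244
regrip (array([-0.15, -0.17, 15.85]), array([0., 0., 0.]))
```

carry_out(
  newtons=40,
  rows=[
    [[-0.15,-0.17,4],[0,0,0],0],
    [[-0.15,-0.17,8.5],[0,0,0],0],
    [[-0.15,-0.17,12.5],[0,0,0],0],
    [[-0.15,-0.17,15],[0,0,0],0],
    [[-0.15,-0.17,15.8],[0,0,0],0],
    [[-0.15,-0.17,15.8],[0,0,0],0],
    [[-0.15,-0.17,15.8],[0,0,0],1],
    [[-0.15,-0.17,15.8],[0,0,0],1],
    [[-0.15,-0.17,15.8],[0,0,0],1],
    [[-0.15,-0.17,15.8],[0,0,0],1],
    [[-0.15,-0.17,15.8],[0,0,0],1],
  ],
)

```text
clock: 32.6
tool_pos: [0.5945, 0.1059, 0.0637]
eef_rot: [0.968, -0.25, 0.0, -0.0]
contact_force: [-2.1, -0.8, 4.1]
opening: 0.74
finger_force: 39.9
```

```bash
python3 st.py
```

```text
[-0.05  0.32  0.01] [-2.1 -0.8  4.1] ring ctr [0.5886 0.1092 0.0637] yaw [   0.    -0.  -156.1] [-0.64  1.    0.75  1.77 -0.95  0.78 -1.47]
jt [-2.400e-01 -5.118e+01  1.143e+01 -8.200e+00 -2.300e-01 -2.300e-01
 -2.000e-02] 32.6
```

carry_out(
  rows=[
    [[0,0.02,0],[0,0,4],1],
    [[0,0.04,0],[0,0,8],1],
    [[0,0.04,0],[0,0,8],1],
  ],
)

```text
clock: 32.9
tool_pos: [0.5943, 0.1053, 0.0635]
eef_rot: [0.948, -0.317, 0.0, 0.0]
contact_force: [-0.6, -1.2, 5.6]
opening: 0.737
finger_force: 40.0
```

```bash
python3 st.py
```

```text
[-0.25  0.37 -0.  ] [-0.6 -1.2  5.6] ring ctr [0.5889 0.1093 0.0635] yaw [   0.    0. -148.] [-0.64  1.    0.76  1.77 -0.96  0.79 -1.6 ]
jt [ -0.65 -50.65  11.06  -8.21  -0.32  -0.14  -0.39] 32.9
```

carry_out(
  rows=[
    [[0,0.02,0],[0,0,4],1],
    [[0,0.04,0],[0,0,8],1],
    [[0,0.04,0],[0,0,8],1],
  ],
)

```text
clock: 33.2
tool_pos: [0.5941, 0.1044, 0.0636]
eef_rot: [0.924, -0.382, 0.001, 0.0]
contact_force: [-0.9, -2.1, 5.6]
opening: 0.743
finger_force: 40.0
```

```bash
python3 st.py
```

```text
[-0.32  0.39 -0.07] [-0.9 -2.1  5.6] ring ctr [0.5894 0.1091 0.0636] yaw [ 1.0e-01  1.0e-01 -1.4e+02] [-0.64  1.01  0.76  1.77 -0.97  0.79 -1.73]
jt [-1.270e+00 -5.089e+01  1.072e+01 -8.330e+00 -4.000e-01  4.000e-02
 -2.300e-01] 33.2
```

carry_out(
  rows=[
    [[0,0.02,0],[0,0,4],1],
    [[0,0.04,0],[0,0,8],1],
    [[0,0.04,0],[0,0,8],1],
  ],
)

```text
clock: 33.5
tool_pos: [0.5936, 0.1038, 0.0634]
eef_rot: [0.895, -0.446, 0.0, 0.001]
contact_force: [-2.4, -3.4, 6.6]
opening: 0.739
finger_force: 40.0
```

```bash
python3 st.py
```

```text
[-0.54  0.48 -0.1 ] [-2.4 -3.4  6.6] ring ctr [0.5896 0.1092 0.0634] yaw [ 1.000e-01  1.000e-01 -1.321e+02] [-0.64  1.01  0.77  1.77 -0.97  0.79 -1.86]
jt [ -1.91 -50.88  10.27  -8.74  -0.6    0.09  -0.21] 33.5
```

carry_out(
  rows=[
    [[0,0,-0.15],[0,0,0],1],
    [[0,0,-0.3],[0,0,0],1],
    [[0,0,-0.3],[0,0,0],1],
  ],
)

```text
clock: 33.8
tool_pos: [0.5935, 0.1038, 0.0639]
eef_rot: [0.895, -0.445, 0.0, 0.001]
contact_force: [4.7, -6.3, -14.6]
opening: 0.74
finger_force: 39.6
```

```bash
python3 st.py
```

```text
[-1.02 -0.83 -0.04] [  4.7  -6.3 -14.6] ring ctr [0.5895 0.1091 0.0638] yaw [ 1.000e-01  2.000e-01 -1.321e+02] [-0.65  1.01  0.77  1.77 -0.97  0.79 -1.87]
jt [-3.540e+00 -6.027e+01  1.234e+01 -8.490e+00 -2.700e-01  2.040e+00
  3.000e-02] 33.8
```

carry_out(
  newtons=55,
  rows=[
    [[0,0,0.25],[0,0,0],1],
    [[0,0.04,0.25],[0,0,8],1],
    [[0,0.08,0.25],[0,0,16],1],
    [[-0.01,0.08,0.25],[0,0,16],1],
  ],
)

```text
clock: 34.2
tool_pos: [0.5913, 0.1057, 0.0636]
eef_rot: [0.825, -0.566, -0.002, 0.0]
contact_force: [-4.7, -0.6, 5.5]
opening: 0.734
finger_force: 54.9
```

```bash
python3 st.py
```

```text
[-0.04  0.91 -0.11] [-4.7 -0.6  5.5] ring ctr [0.5889 0.112  0.0636] yaw [  -0.3    0.  -116.1] [-0.65  1.01  0.77  1.78 -0.98  0.8  -2.14]
jt [ -0.46 -50.67  11.6   -9.61  -0.42  -0.83  -0.4 ] 34.2
```

carry_out(
  rows=[
    [[0,0.03,0],[0,0,7],1],
    [[0,0.07,0],[0,0,14],1],
    [[-0.01,0.07,0],[0,0,14],1],
  ],
)

```text
clock: 34.5
tool_pos: [0.5904, 0.1081, 0.0637]
eef_rot: [0.751, -0.66, -0.003, -0.001]
contact_force: [-5.1, 3.0, 7.9]
opening: 0.736
finger_force: 55.1
```

```bash
python3 st.py
```

```text
[0.71 1.16 0.55] [-5.1  3.   7.9] ring ctr [0.5895 0.1148 0.0637] yaw [-4.000e-01 -1.000e-01 -1.024e+02] [-0.65  1.01  0.78  1.78 -0.98  0.8  -2.38]
jt [  2.45 -48.95  13.27  -8.36  -0.43  -1.74  -1.09] 34.5
```

carry_out(
  rows=[
    [[0,0.02,0],[0,0,6],1],
    [[0,0.02,0],[0,0,6],1],
  ],
)

```text
clock: 34.7
tool_pos: [0.5905, 0.1084, 0.0637]
eef_rot: [0.716, -0.698, -0.003, -0.001]
contact_force: [-3.9, 4.6, 8.7]
opening: 0.735
finger_force: 55.1
```

```bash
python3 st.py
```

```text
[0.76 1.06 0.92] [-3.9  4.6  8.7] ring ctr [0.5903 0.1151 0.0638] yaw [ -0.4  -0.1 -96.4] [-0.65  1.01  0.78  1.78 -0.98  0.8  -2.48]
jt [  3.   -48.47  13.46  -7.86  -0.55  -1.75  -1.31] 34.7
```

carry_out(
  rows=[
    [[0,0,0],[0,0,0],0],
    [[0,0,0],[0,0,0],0],
    [[0,0,0],[0,0,0],0],
    [[0,0,-4],[0,0,0],0],
    [[0,0,-8],[0,0,0],0],
    [[0,0,-12],[0,0,0],0],
    [[0,0,-14],[0,0,-8],0],
    [[0,0,-15],[0,0,-16],0],
    [[0,0,-15],[0,0,-24],0],
    [[0,0,-15],[0,0,-32],0],
    [[0,0,-15],[0,0,-40],0],
    [[0,0,-15],[0,0,-48],0],
  ],
)

```text
clock: 35.9
tool_pos: [0.5917, 0.1046, 0.2131]
eef_rot: [0.938, -0.347, -0.0, -0.0]
contact_force: [0.1, 0.8, 0.5]
opening: 0.998
finger_force: 0.0
```

carry_out(
  rows=[
    [[0,0,0],[0,0,-8],0],
    [[0,0,0],[0,0,-16],0],
    [[0,0,0],[0,0,-24],0],
    [[0,0,0],[0,0,-32],0],
    [[0,0,0],[0,0,-40],0],
    [[0,0,0],[0,0,-48],0],
    [[0,0,0],[0,0,-56],0],
    [[0,0,0],[0,0,-64],0],
    [[0,0,0],[0,0,-72],0],
    [[0,0,0],[0,0,-72],0],
    [[0,0,0],[0,0,-72],0],
  ],
)

```text
clock: 37.0
tool_pos: [0.5917, 0.1043, 0.2131]
eef_rot: [0.964, 0.266, -0.0, -0.0]
contact_force: [0.3, -0.5, -0.0]
opening: 1.002
finger_force: 0.0
```

Run:
```python
from h import *
s=snap('wrist','w22.png');st=r.get_state();p=st['tool_pos'];T=R.from_quat(st['eef_rot']);print(p,st['clock'],st['q'].round(2))
u,v=map(int,proj(s,(.589,.108,.105)));print(u,v)
B=(u-60,max(0,v-60),u+60,v+60)
print('ring top');o=blobs(s,(14,130,60),(35,255,255),B,.105,1)
print('red hole');q=blobs(s,(0,130,30),(8,255,255),(u-30,v-30,u+30,v+30),.104,1)
print('regrip',rel(q[0][1]*[1,1,0]+.0028*T.apply([1,0,0])+[0,0,.0615],T))
```

```text
[0.59176183 0.10440317 0.21314017] 37.05 [-0.46  0.68  0.38  1.65 -0.31  0.88 -0.99]
306 185
ring top
  px [306.4 184.3] size [77.9 80.6] -> [0.5899 0.1085 0.105 ]
red hole
  px [306.9 184.8] size [34.9 36.3] -> [0.5895 0.1078 0.104 ]
regrip (array([ 0.27, -0.4 , 15.16]), array([0., 0., 0.]))
```

carry_out(
  newtons=50,
  rows=[
    [[0.3,-0.4,4],[0,0,0],0],
    [[0.3,-0.4,8.5],[0,0,0],0],
    [[0.3,-0.4,12.5],[0,0,0],0],
    [[0.3,-0.4,14.5],[0,0,0],0],
    [[0.3,-0.4,15.1],[0,0,0],0],
    [[0.3,-0.4,15.1],[0,0,0],0],
    [[0.3,-0.4,15.1],[0,0,0],1],
    [[0.3,-0.4,15.1],[0,0,0],1],
    [[0.3,-0.4,15.1],[0,0,0],1],
    [[0.3,-0.4,15.1],[0,0,0],1],
    [[0.3,-0.4,15.1],[0,0,0],1],
  ],
)

```text
clock: 38.15
tool_pos: [0.5929, 0.1098, 0.0632]
eef_rot: [0.963, 0.268, 0.001, -0.0]
contact_force: [-0.3, -0.0, 3.9]
opening: 0.739
finger_force: 50.0
```

```bash
python3 st.py
```

```text
[ 0.02  0.19 -0.03] [-0.3 -0.   3.9] ring ctr [0.5872 0.1063 0.0632] yaw [-1.000e-01  0.000e+00  1.439e+02] [-0.41  0.88  0.27  1.76 -0.4   0.56 -0.92]
jt [ 2.200e-01 -5.128e+01  5.220e+00 -9.080e+00  0.000e+00 -1.600e-01
 -2.000e-02] 38.15
```

carry_out(
  rows=[
    [[0,0.02,0],[0,0,4],1],
    [[0,0.04,0],[0,0,8],1],
    [[0,0.04,0],[0,0,8],1],
  ],
)

```text
clock: 38.45
tool_pos: [0.593, 0.1092, 0.0628]
eef_rot: [0.98, 0.2, 0.0, -0.0]
contact_force: [0.6, -0.2, 3.8]
opening: 0.739
finger_force: 50.0
```

```bash
python3 st.py
```

```text
[ 0.01  0.21 -0.02] [ 0.6 -0.2  3.8] ring ctr [0.5868 0.1066 0.0628] yaw [ -0.   0. 152.] [-0.43  0.88  0.31  1.76 -0.45  0.57 -1.01]
jt [-3.000e-02 -5.141e+01  5.750e+00 -8.990e+00 -8.000e-02 -8.000e-02
 -2.800e-01] 38.45
```

carry_out(
  rows=[
    [[0,0.02,0],[0,0,4],1],
    [[0,0.04,0],[0,0,8],1],
    [[0,0.04,0],[0,0,8],1],
  ],
)

```text
clock: 38.75
tool_pos: [0.593, 0.1088, 0.0628]
eef_rot: [0.991, 0.131, 0.0, -0.0]
contact_force: [0.9, -0.6, 5.4]
opening: 0.736
finger_force: 50.0
```

```bash
python3 st.py
```

```text
[0.06 0.23 0.03] [ 0.9 -0.6  5.4] ring ctr [0.5865 0.1071 0.0628] yaw [ -0.    0.  159.9] [-0.45  0.89  0.34  1.76 -0.5   0.58 -1.11]
jt [ -0.12 -51.08   6.15  -9.03  -0.09  -0.18  -0.24] 38.75
```

carry_out(
  rows=[
    [[0,0.05,0],[0,0,8],1],
    [[-0.01,0.09,0],[0,0,16],1],
    [[-0.01,0.09,0],[0,0,16],1],
  ],
)

```text
clock: 39.05
tool_pos: [0.5932, 0.1078, 0.0628]
eef_rot: [1.0, -0.009, 0.0, 0.0]
contact_force: [-0.3, 0.4, 4.5]
opening: 0.738
finger_force: 50.0
```

```bash
python3 st.py
```

```text
[ 0.05  0.21 -0.02] [-0.3  0.4  4.5] ring ctr [0.5865 0.108  0.0628] yaw [ -0.  -0. 176.] [-0.48  0.9   0.42  1.76 -0.59  0.6  -1.3 ]
jt [ -0.1  -50.6    7.27  -8.69  -0.18  -0.13  -0.53] 39.05
```

carry_out(
  rows=[
    [[0,0.05,0],[0,0,8],1],
    [[-0.01,0.09,0],[0,0,16],1],
    [[-0.01,0.09,0],[0,0,16],1],
  ],
)

```text
clock: 39.35
tool_pos: [0.593, 0.1069, 0.0628]
eef_rot: [0.989, -0.148, 0.0, 0.0]
contact_force: [-0.8, -0.5, 5.1]
opening: 0.737
finger_force: 50.0
```

```bash
python3 st.py
```

```text
[ 0.11  0.25 -0.17] [-0.8 -0.5  5.1] ring ctr [0.5866 0.1088 0.0628] yaw [   0.    0. -168.] [-0.52  0.92  0.49  1.77 -0.69  0.63 -1.49]
jt [ -0.24 -50.3    8.18  -8.57  -0.06  -0.18  -0.41] 39.35
```

carry_out(
  rows=[
    [[0,0.05,0],[0,0,8],1],
    [[-0.01,0.09,0],[0,0,16],1],
    [[-0.01,0.09,0],[0,0,16],1],
  ],
)

```text
clock: 39.65
tool_pos: [0.5923, 0.1058, 0.0626]
eef_rot: [0.959, -0.284, -0.0, 0.0]
contact_force: [-1.0, -0.1, 4.1]
opening: 0.736
finger_force: 50.0
```

```bash
python3 st.py
```

```text
[ 0.15  0.31 -0.45] [-1.  -0.1  4.1] ring ctr [0.5867 0.1094 0.0626] yaw [-0.00e+00  1.00e-01 -1.52e+02] [-0.56  0.94  0.57  1.77 -0.77  0.67 -1.69]
jt [-1.080e+00 -5.032e+01  8.750e+00 -8.890e+00  2.700e-01 -2.200e-01
  5.000e-02] 39.65
```

carry_out(
  newtons=60,
  rows=[
    [[0,0,0],[0,0,0],1],
    [[0,0.05,0],[0,0,8],1],
    [[-0.01,0.09,0],[0,0,16],1],
  ],
)

```text
clock: 39.95
tool_pos: [0.5928, 0.1034, 0.0626]
eef_rot: [0.912, -0.411, 0.002, 0.002]
contact_force: [2.7, -8.8, -1.5]
opening: 0.736
finger_force: 60.9
```

```bash
python3 st.py
```

```text
[-1.5  -0.7   2.85] [ 2.7 -8.8 -1.5] ring ctr [0.5884 0.1084 0.0625] yaw [   0.2    0.3 -136.5] [-0.59  0.96  0.64  1.77 -0.84  0.7  -1.9 ]
jt [ -1.   -55.29   7.84  -7.14  -2.96   1.93  -1.87] 39.95
```

carry_out(
  rows=[
    [[0,0.05,0],[0,0,8],1],
    [[-0.01,0.09,0],[0,0,16],1],
  ],
)

```text
clock: 40.15
tool_pos: [0.5926, 0.0998, 0.0629]
eef_rot: [0.845, -0.535, 0.004, 0.003]
contact_force: [-1.1, -5.2, 5.0]
opening: 0.727
finger_force: 59.6
```

```bash
python3 st.py
```

```text
[-1.16  0.43  2.55] [-1.1 -5.2  5. ] ring ctr [0.5898 0.1059 0.0628] yaw [   0.5    0.4 -120.3] [-0.62  0.98  0.71  1.78 -0.91  0.74 -2.12]
jt [ -1.72 -51.81   8.57  -7.92  -2.7    0.34  -1.2 ] 40.15
```

carry_out(
  rows=[
    [[0,0,0],[0,0,0],1],
    [[0,0,-0.15],[0,0,0],1],
    [[0,0,-0.3],[0,0,0],1],
    [[0,0,-0.3],[0,0,0],1],
  ],
)

```text
clock: 40.55
tool_pos: [0.592, 0.1007, 0.0632]
eef_rot: [0.844, -0.537, 0.003, 0.003]
contact_force: [6.6, -7.3, -17.6]
opening: 0.726
finger_force: 60.0
```

```bash
python3 st.py
```

```text
[-1.49 -1.43 -0.19] [  6.6  -7.3 -17.6] ring ctr [0.5892 0.1068 0.0631] yaw [   0.4    0.4 -120. ] [-0.62  0.98  0.71  1.78 -0.91  0.74 -2.12]
jt [ -5.39 -62.04  10.13  -8.34  -0.36   3.13   0.16] 40.55
```

While moving, the moment reaches 2.8 N m and the pads slip; 22 N of pull lifts the ring only 0.3 mm: it is home. Release and retreat.

carry_out(
  newtons=10,
  rows=[
    [[0,0,0.25],[0,0,0],1],
    [[0,0,0.25],[0,0,0],0],
    [[0,0,0.2],[0,0,0],0],
    [[0,0,0.2],[0,0,0],0],
    [[0,0,0.2],[0,0,0],0],
    [[0,0,-4],[0,0,0],0],
    [[0,0,-9],[0,0,0],0],
    [[0,0,-15],[0,0,0],0],
    [[0,0,-15],[0,0,0],0],
    [[0,0,-15],[0,0,0],0],
  ],
)

```text
clock: 41.55
tool_pos: [0.5922, 0.1052, 0.2171]
eef_rot: [0.844, -0.537, 0.001, -0.001]
contact_force: [-0.3, 0.6, 0.0]
opening: 0.998
finger_force: 0.0
```

Run:
```python
from h import *
s=snap('wrist','w30.png');st=r.get_state();print(st['tool_pos'],st['opening'],st['clock'],st['contact_force'].round(1))
u,v=map(int,proj(s,(.589,.108,.105)));B=(u-60,max(0,v-60),u+60,v+60)
print('ring');blobs(s,(14,130,60),(35,255,255),B,.105,1)
print('red');blobs(s,(0,130,30),(8,255,255),(u-30,v-30,u+30,v+30),.104,1)
d=-(np.array(s['pose'])[:3,:3].T@(np.array([.589,.108,.105])-np.array(s['pose'])[:3,3]))[2];print('expected',s['fx']*.066/d,s['fx']*.032/d)
# changes outside the job
c=snap('scene');a=cv2.imread('pics/s.png')[:,:,::-1]
df=cv2.absdiff(a,c['image']).max(2)
for n,b in dict(cup_a=(258,202,284,232),cup_b=(348,264,375,298),bowl=(404,186,454,230),plate=(150,312,230,384),brush=(200,192,265,224),palette=(365,128,432,168),pink=(366,178,394,204),black=(304,164,332,186)).items():
    print(n,(df[b[1]:b[3],b[0]:b[2]]>60).sum(),end=' ')
```

```text
[0.59080181 0.10559786 0.21507388] 0.9977703190691597 41.6 [-0.2  1.2 -1.2]
ring
  px [318.  186.6] size [74.1 88.2] -> [0.5868 0.1052 0.105 ]
red
  px [314.7 187.5] size [34.4 35.4] -> [0.5889 0.1074 0.104 ]
expected 77.27692493437655 37.46759996818257
cup_a 217 cup_b 0 bowl 0 plate 0 brush 54 palette 266 pink 0 black 0
```

Run:
```python
from h import *
t=snap('top');a=dict(t);a['image']=cv2.imread('pics/t.png')[:,:,::-1]
c=snap('scene','s30.png');b=dict(c);b['image']=cv2.imread('pics/s.png')[:,:,::-1]
for s in(b,c): print('cup scene');blobs(s,(18,120,30),(32,255,255),(255,198,288,236),.05,1)
for n,s in(('t0',a),('t1',t)):
    print(n);blobs(s,(18,100,20),(32,255,255),(330,216,356,244),.05,1);blobs(s,(8,120,100),(20,255,255),(364,258,398,276),.01,1);blobs(s,(0,0,190),(180,40,255),(118,224,202,272),.02,1)
```

```text
cup scene
  px [270.5 216.6] size [20.  24.9] -> [ 0.5035 -0.0361  0.05  ]
cup scene
  px [270.6 216.7] size [20.2 24.7] -> [ 0.5037 -0.0361  0.05  ]
t0
  px [342.2 228.4] size [17.3 18.2] -> [ 0.4843 -0.0254  0.05  ]
  px [378.4 267.8] size [ 6.2 31.4] -> [ 0.3746 -0.1317  0.01  ]
  px [184.2 247.7] size [24.8 39.4] -> [0.4322 0.4272 0.02  ]
t1
  px [342.3 228.4] size [17.4 18.3] -> [ 0.4844 -0.0255  0.05  ]
  px [378.2 267.8] size [ 6.  31.2] -> [ 0.3746 -0.1311  0.01  ]
  px [146.  244.3] size [37.4 62.3] -> [0.4417 0.5368 0.02  ]
```

```bash
python3 -c "
from plant import r
print(r.finish_job())"
```

```text
the job is handed in; nothing more can be done
None
```

I handed the job in at about 42 s: the disk sits in the jar's mouth, the brass ring is screwed home on it, and the gripper is open and clear. The two cups, bowl, plate and brush look unmoved; I couldn't confirm the palette by camera, but the arm never went near it.

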